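# Swap the shield cans on the sensor test stand

### The arm

A 6-joint arm with a two-finger parallel gripper is mounted at the origin on the work surface. World frame = base frame: x ahead of the robot, y to its left, z up, the work surface at z = 0. Lengths are in m, angles in rad, forces in N, time in s.
With the tool pointing down it reaches from about 0.3 to 0.85 m from the base axis. Payload 4.2 kg.
Tool frame: the origin (TCP) lies at the very end of the fingers, on their centre line; the grasp point (between the pads) lies behind it (ctrl.tcp_to_grasp is the z of the grasp point in the tool frame, in m); z points along the fingers, y is the line along which they close (so a half turn about z gives the same grasp; the last joint's range is limited). The gripper opens to 91 mm and grips with 3 to 60 N. Pads are 32 mm wide; open, the fingers measure 118 mm over their backs; the gripper's body (76 mm by 178 mm) begins 60 mm behind the grasp point.
Start: joints at [-1.241, 0.32, 1.565, -0, 1.257, -0.02], TCP at [0.197, -0.54, 0.214] pointing down, gripper open.
Joint ranges: [-3.11, 3.11], [-0.84, 2.01], [0.21, 2.61], [-1.34, 4.49], [0.05, 2.63], [-2.56, 2.56]. Speed limits (rad/s): [2.57, 2.57, 3.14, 3.14, 3.14, 3.14].

### API

Orientations are given as a unit quaternion [w, x, y, z].
In Python, from workcell import ctrl gives the robot as it stands.
- The arm moves only by the tool play_rows, never from a script. Its argument "motion" is a list of rows, each an object with "turn": the turn, a rotation vector about the tool's x, y, z in degrees, a list of three; "offset": the shift along the tool's x, y, z in mm, a list of three; "grip": the finger opening in mm, from 0 to 91.2. In form: [{"turn": [rx, ry, rz], "offset": [tx, ty, tz], "grip": grip}, ...]. A call has 1 to 12 rows; each row shifts and turns the commanded pose from where the row before left it, along the tool's axes as they then stand; what a row does not reach is not made up. A row lasts 1/10 s, in which the tool goes at most 50 mm and 8.59 degrees, less where a joint would pass 70% of its speed; a pose out of reach is approached as far as the arm can. A call is refused whole if a number of a shift passes 50 or a number of a turn 8.59, either way. A call with a gripper value outside its range is refused whole. The fingers move at their own pace and stop on an object; "newtons" is the grip in N (left out, the last holds). Time passes only in rows, so rows that do not move let the fingers close. It gives the time, the measured TCP pose, the force, the opening and the grip force at its end, in the units of the state.
- ctrl.observe(): the state, without advancing time (a new reading comes with each control period).
- ctrl.snapshot(name): name is "scene" or "top" or "wrist"; returns the picture (384x512x3 uint8, red, green, blue); there is no depth.
- ctrl.calibration(name): a dict with "mtx" (3x3 intrinsics, pixels), "world_to_cam" (4x4, takes a point from world to camera coordinates). Camera axes: x right, y down, z forward; pixel columns grow to the right and rows downward; lengths in m; the calibration is good to about 2 mm. A picture is of the moment at which its call begins: read the wrist's pose just before it. calibration takes no time and is no camera call; for the wrist camera it gives the pose at the moment of the call.
- ctrl.job_done(): hands the job in; it is judged then, once.
Trained networks look in the newest picture that a camera, given by its name, has taken for a name from the list of things; names that differ only in an ending like _2 or _b are one class to them, and where a whole thing is asked for, a point or a joint stands for the part that bears it (a point fixed in the world has none). Each returns a list of dicts, best first, with "p" (0 to 1); they miss things now and then, are a little off and sometimes report something else, mostly with a low value. They report only what shows in the picture. A call takes as long as a camera call. They do not tell look-alikes from the thing itself.
- ctrl.find_in(camera, label): "rect" ([left, top, right, bottom] as shares, 0 to 1, of the picture: columns of its width, rows of its height, round what is visible of it).
- ctrl.masks_of(camera, label): "pixels" (384x512 bool, what is visible of it) and "rect" ([left, top, right, bottom] as shares, 0 to 1, of the picture: columns of its width, rows of its height, round what is visible of it).
- ctrl.mark_of(camera, label): "xy" ([column, row] as shares, 0 to 1, of the picture: columns of its width, rows of its height: a listed point, or the origin of a listed thing).
The state is a dict: "time_s": time; "qpos": joint angles; "joint_vel": joint speeds; "joint_torque": joint torques, N m; "ee_pos": TCP position; "tcp_rot": TCP orientation; "force": force on the tool from outside, world axes, zero at the start; "wrist_torque": the same for the moment, N m; "gripper_width": opening from 0.0 (shut) to 1.0 (fully open); "gripper_force": force on a finger pad.
Only numpy, scipy, OpenCV 4.12 (cv2) and the standard library are available. Lean on these libraries where they do the work, as an engineer would, in place of code of your own. Each camera call takes 0.05 s, during which the arm holds its last target. There are 200 camera calls.

### The job

Swap the two shield cans: the orange one, now lying in the cradle, goes mouth down over the black post of the test stand, standing fully down on the stand's base; the blue one, now on the post, goes into the cradle, lying centred on both rails with its mouth facing the same (yellow) end as the orange one did. Set the cans down gently, never dropping or ramming them onto stand or cradle (the pink mat is free for parking one), and leave the mug, solder spool and screwdriver where they are.

Things in the scene. Friction and masses are not known exactly. Their poses are not given: they have to be found in the camera images.
- can_blue: blue anodised shield can: a round tube closed at one end, outer diameter 62 mm, length 120 mm, wall 3 mm, closed end 4 mm thick, about 0.22 kg. Origin at the middle of its axis; its z axis runs along the can towards the open mouth (60 mm from the origin). At the start it stands mouth down over the stand's post.
- can_orange: orange shield can, same shape, size and frame as the blue one. At the start it lies level on the cradle's rails, its mouth towards the cradle's +x.
- can_blue_mouth (a point): centre of the blue can's open mouth, on its axis, in the rim plane
- can_orange_mouth (a point): centre of the orange can's open mouth, on its axis, in the rim plane
- stand: fixed test stand: round aluminium base, diameter 110, 12 mm thick, with an upright black post at its centre, diameter 46 mm up to 67 mm above the table, tapering to 28 mm at 83 mm, a small blue chip on top (85 mm). Origin: centre of the underside, z up. A can fully down on it has its middle 72 mm above the table.
- cradle: fixed: base 160 x 90 x 10 mm; two steel rails along x, diameter 12, length 162 mm, axes at y = +-20 mm, 45 mm above table, on cross supports 50 mm wide, 14 thick at x = -55 (grey) and +55 mm (yellow). Origin: centre of underside; z up; +x to the yellow end, which the lying can's mouth faces. A can lying in it has its axis 76 mm above the table, over the x axis; centred: middle over the origin.
- mat: pink anti-static foam mat, 150 x 150 mm, 4 mm thick, fixed, empty: a free place for parking a can. Origin at the centre of its underside.
- mug: white mug, 80 mm diameter, 90 mm tall, handle at its +y; bystander. Origin at the centre of its underside.
- spool: steel-grey solder spool, 60 mm diameter, 58 mm tall, standing; bystander. Origin at the centre of its underside.
- driver: screwdriver 180 mm long, lying along its x axis; bystander. Origin at about its middle, on the underside.
Things that resemble listed ones, but are neither listed nor needed, are in the scene too. There is more than one size of the cradle; the job needs the larger.

How it is judged:
By the outcome, as a careful person would: the job done as asked, in the order asked, and still so for the second after the job is handed in, with the robot touching nothing.
It also fails if it takes over 72 s, if anything falls off the work surface, if the arm or the gripper's body presses on something with over 40 N, if the wrist force passes 120 N, or if a joint passes its speed limit or range.

## Working session

There is one attempt and no reset: what is moved stays moved. The work goes in short steps, Python scripts to look and compute and a tool call to move; the robot and the scene stay as the last step left them, time stands still between calls to the robot, and variables do not carry over. Pictures are saved under pics/ and viewed, at most 12 in all, crops included, and the job is handed in when it is done.

Besides the shell and the picture viewer there is one more tool, called after "Request:" in YAML: its name, and indented under it one key for each argument. play_rows: Moves the arm, as the interface text tells. Its arguments: {"type":"object","properties":{"motion":{"type":"array","items":{"type":"object","properties":{"turn":{"type":"array","items":{"type":"number"}},"offset":{"type":"array","items":{"type":"number"}},"grip":{"type":"number"}}}},"newtons":{"type":"number"}},"required":["motion"]}

```bash
mkdir -p pics; ls; python3 - <<'E'
from workcell import ctrl
import cv2,numpy as np
print(ctrl.tcp_to_grasp, ctrl.observe())
for c in("scene","top"):
    im=ctrl.snapshot(c); cv2.imwrite(f"pics/{c}0.png",im[:,:,::-1])
    k=ctrl.calibration(c);print(c,np.round(k["mtx"],1).tolist(),np.round(k["world_to_cam"],3).tolist())
    for l in("can_blue","can_orange","stand","cradle","mat","mug","spool","driver","can_orange_mouth","can_blue_mouth"):
        print(l,[(round(d["p"],2),np.round(np.array(d["xy"])*[512,384],1).tolist()) for d in ctrl.mark_of(c,l)][:3])
E
```

```text
pics
-0.0188 {'time_s': 0.0, 'qpos': array([-1.24101873e+00,  3.20274343e-01,  1.56567675e+00,  2.17806251e-05,
        1.25736377e+00, -2.00081516e-02]), 'joint_vel': array([-6.78404563e-04,  1.41951212e-04,  2.36659667e-04, -1.83864582e-03,
       -3.10759492e-03, -9.59532340e-05]), 'joint_torque': array([ 1.34642014e-03, -4.12455368e+01, -2.31969130e+01,  7.26241199e-02,
        4.56223497e-02, -1.62880160e-04]), 'ee_pos': array([ 0.19689231, -0.53970997,  0.21313123]), 'tcp_rot': array([-8.52396348e-04,  9.84745405e-01,  1.73999267e-01, -1.22606784e-04]), 'force': array([-0.31928951,  0.39988828,  0.21869783]), 'wrist_torque': array([-0.00147592,  0.02437956,  0.0134913 ]), 'gripper_force': 0.0, 'gripper_width': 0.9984581304083593}
scene [[353.8, 0.0, 261.4], [0.0, 353.8, 189.7], [0.0, 0.0, 1.0]] [[0.099, 0.995, -0.018, -0.088], [0.63, -0.077, -0.773, -0.276], [-0.77, 0.065, -0.635, 1.346], [0.0, 0.0, 0.0, 1.0]]
can_blue [(0.68, [245.4, 212.2]), (0.61, [242.7, 231.2])]
can_orange [(0.58, [134.4, 191.8])]
stand [(0.96, [242.2, 232.4])]
cradle [(0.8, [142.5, 215.5]), (0.71, [179.9, 175.8])]
mat [(0.71, [342.5, 192.7])]
mug [(0.72, [368.0, 255.2])]
spool [(0.9, [138.9, 273.2])]
driver [(0.59, [249.7, 183.2])]
can_orange_mouth [(0.64, [161.4, 185.7])]
can_blue_mouth [(0.96, [244.5, 229.2])]
top [[474.9, 0.0, 259.2], [0.0, 474.9, 186.2], [0.0, 0.0, 1.0]] [[0.019, -1.0, -0.012, 0.009], [-0.992, -0.017, -0.128, 0.513], [0.128, 0.014, -0.992, 1.192], [0.0, 0.0, 0.0, 1.0]]
can_blue [(0.58, [269.8, 150.6])]
can_orange [(0.79, [376.0, 186.3])]
stand [(0.94, [269.3, 149.4])]
cradle [(0.84, [339.5, 255.4]), (0.82, [371.6, 194.7])]
mat [(0.66, [163.4, 193.1])]
mug [(0.73, [167.9, 119.7])]
spool [(0.72, [373.4, 190.1]), (0.71, [364.5, 118.5])]
driver [(0.83, [258.7, 227.9]), (0.44, [163.6, 193.7])]
can_orange_mouth [(0.69, [352.4, 191.1])]
can_blue_mouth [(0.72, [275.3, 156.8]), (0.23, [167.3, 116.7])]
```

```bash
python3 - <<'E'
import cv2
a=cv2.imread("pics/scene0.png");b=cv2.imread("pics/top0.png")
cv2.imwrite("pics/s1.png",cv2.resize(a[110:320,90:430],(800,494)));cv2.imwrite("pics/t1.png",cv2.resize(b[60:320,100:446],(798,600)))
E
cat > h.py <<'E'
import numpy as np
from workcell import ctrl
def tri(obs):
    "obs: list of (K,W2C,(u,v)) -> point, reproj err px"
    A=[]
    for K,T,(u,v) in obs:
        P=K@T[:3]; A+= [u*P[2]-P[0], v*P[2]-P[1]]
    A=np.array(A); X=np.linalg.lstsq(A[:,:3],-A[:,3],rcond=None)[0]
    return X,[np.round(proj(K,T,X)-np.array(p),1).tolist() for K,T,p in obs]
def proj(K,T,X):
    q=K@(T[:3,:3]@np.asarray(X)+T[:3,3]); return q[:2]/q[2]
def plane(K,T,p,z):
    "pixel to point at height z"
    R=T[:3,:3];c=-R.T@T[:3,3];d=R.T@np.linalg.solve(K,[p[0],p[1],1]);return c+d*(z-c[2])/d[2]
def cal(c):
    k=ctrl.calibration(c);return np.array(k["mtx"]),np.array(k["world_to_cam"])
E
python3 - <<'E'
from h import *
S=cal("scene");T=cal("top")
for n,s,t,z in [("stand",(242.2,232.4),(269.3,149.4),0),("blue",(245.4,212.2),(269.8,150.6),.072),("orange",(134.4,191.8),(376,186.3),.076),("omouth",(161.4,185.7),(352.4,191.1),.076),("cradle",(142.5,215.5),(371.6,194.7),0),("cradle2",(179.9,175.8),(339.5,255.4),0),("mat",(342.5,192.7),(163.4,193.1),0),("mug",(368,255.2),(167.9,119.7),0),("spool",(138.9,273.2),(364.5,118.5),0),("driver",(249.7,183.2),(258.7,227.9),0)]:
    X,e=tri([(*S,s),(*T,t)]);print(n,X.round(3),e,"plane",plane(*S,s,z).round(3),plane(*T,t,z).round(3))
E
```

```text
stand [ 0.614 -0.011  0.011] [[3.6, -0.2], [1.8, 0.0]] plane [ 0.604 -0.02   0.   ] [ 0.616 -0.006  0.   ]
blue [ 0.6   -0.008  0.064] [[0.4, -0.0], [0.2, 0.0]] plane [ 0.609 -0.009  0.072] [ 0.598 -0.007  0.072]
orange [ 0.512 -0.274  0.081] [[2.3, 0.0], [1.3, -0.2]] plane [ 0.505 -0.282  0.076] [ 0.512 -0.272  0.076]
omouth [ 0.498 -0.213  0.084] [[0.5, 0.0], [0.3, -0.0]] plane [ 0.488 -0.217  0.076] [ 0.499 -0.214  0.076]
cradle [ 0.501 -0.281 -0.01 ] [[0.5, 0.0], [0.3, -0.0]] plane [ 0.512 -0.278  0.   ] [ 0.499 -0.278  0.   ]
cradle2 [ 0.339 -0.194 -0.006] [[0.2, -0.0], [0.1, -0.0]] plane [ 0.347 -0.193  0.   ] [ 0.339 -0.193  0.   ]
mat [0.492 0.269 0.008] [[1.3, -0.2], [0.7, 0.2]] plane [0.484 0.268 0.   ] [0.494 0.272 0.   ]
mug [ 0.698  0.272 -0.015] [[0.2, -0.0], [0.1, 0.0]] plane [ 0.71   0.265 -0.   ] [0.694 0.269 0.   ]
spool [ 0.704 -0.259  0.004] [[-1.5, -0.0], [-0.7, 0.1]] plane [ 0.702 -0.256  0.   ] [ 0.705 -0.261  0.   ]
driver [ 0.407  0.016 -0.002] [[1.0, -0.1], [0.6, 0.0]] plane [0.409 0.013 0.   ] [0.406 0.018 0.   ]
```

View pics/s1.png

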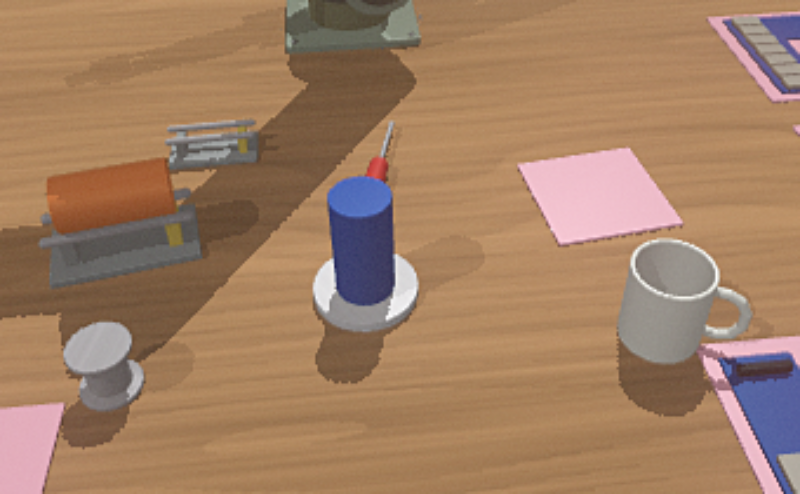

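View pics/t1.png

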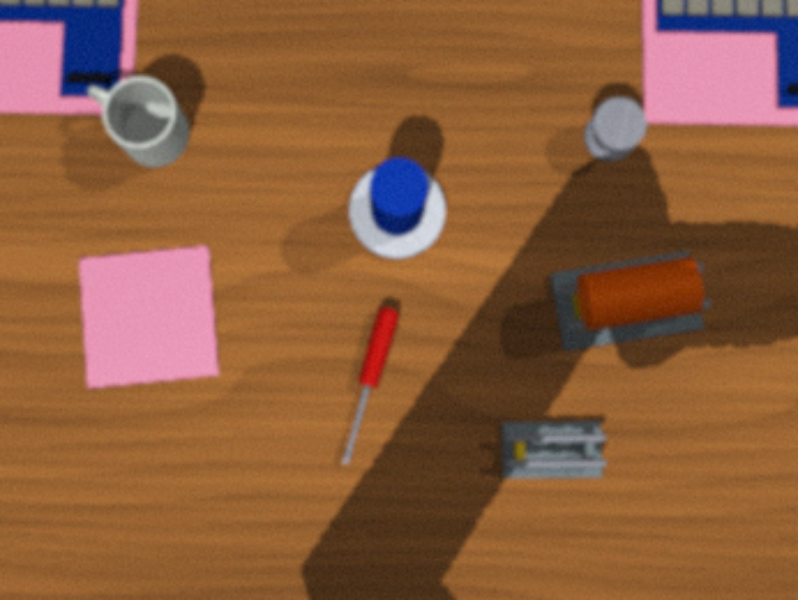

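The scene view shows the blue can on the white stand base (crop 365,240), the orange can in the large cradle (120,215) with its yellow end right, and the small look-alike cradle behind it (215,145). It also shows the free mat (600,195), the mug and the spool. The top view agrees. I'll fit cylinder silhouettes to refine the poses.

```bash
cat > fit.py <<'E'
import numpy as np,cv2
from scipy.optimize import minimize
from h import *
R_=np.linspace(0,2*np.pi,48,endpoint=False)
def cyl(c,ax,r,L):
    ax=np.asarray(ax,float);ax/=np.linalg.norm(ax);u=np.cross(ax,[.3,.5,.81]);u/=np.linalg.norm(u);v=np.cross(ax,u)
    ring=r*(np.outer(np.cos(R_),u)+np.outer(np.sin(R_),v))
    return np.vstack([c+ring-ax*L/2,c+ring+ax*L/2])
def sil(cam,pts):
    K,T=cam;q=(K@(T[:3,:3]@pts.T+T[:3,3:])).T;q=q[:,:2]/q[:,2:]
    m=np.zeros((384,512),np.uint8);cv2.fillConvexPoly(m,np.round(cv2.convexHull(q.astype(np.float32))*16).astype(np.int32),255,cv2.LINE_AA,4)
    return m/255.
def fit(views,model,x0,step):
    "views: (cam,mask); model(p)->list of point sets; mask union"
    def cost(p):
        return sum(np.abs(np.max([sil(c,s) for s in model(p)],0)-m).sum() for c,m in views)
    sim=np.vstack([x0]+[np.array(x0)+np.eye(len(x0))[i]*step[i] for i in range(len(x0))])
    r=minimize(cost,x0,method="Nelder-Mead",options=dict(initial_simplex=sim,maxiter=300,xatol=1e-4,fatol=.3))
    return r.x,r.fun,[m.sum() for _,m in views]
def colmask(im,kind):
    h=cv2.cvtColor(im,cv2.COLOR_RGB2HSV).astype(int);H,S,V=h[...,0],h[...,1],h[...,2]
    return ((abs(H-115)<12)&(S>140)&(V>40)) if kind=="blue" else ((H<11)&(S>190)&(V>50))
def blob(m,uv):
    n,l=cv2.connectedComponents(cv2.morphologyEx(m.astype(np.uint8),cv2.MORPH_OPEN,np.ones((3,3))))
    return (l==l[int(uv[1]),int(uv[0])]).astype(float) if l[int(uv[1]),int(uv[0])] else np.zeros(l.shape)
def standing(p,z=None): return [cyl(np.array([p[0],p[1],p[2]]),[0,0,1],.031,.12)]
def lying(p): return [cyl(np.array(p[:3]),[np.cos(p[3]),np.sin(p[3]),0],.031,.12)]
E
python3 - <<'E'
from fit import *
V=[];O=[];SV=[]
for c,ub,uo in(("scene",(244,212),(138,192)),("top",(272,145),(378,187))):
    im=ctrl.snapshot(c);k=cal(c)
    b=blob(colmask(im,"blue"),ub);V.append((k,b));O.append((k,blob(colmask(im,"orange"),uo)))
    s=ctrl.masks_of(c,"stand")[0];SV.append((k,np.maximum(b,s["pixels"].astype(float))))
pb=fit(V,standing,[.6,-.01,.072],[.01,.01,.01]);print("blue",pb)
for v in V: print(" single",fit([v],lambda p:standing([*p,.072]),[.6,-.01],[.01,.01]))
print("orange",fit(O,lying,[.505,-.275,.076,1.72],[.01,.01,.01,.1]))
for v in O: print(" single",fit([v],lambda p:lying([p[0],p[1],.076,p[2]]),[.505,-.275,1.72],[.01,.01,.1]))
sm=lambda p:[cyl(np.array([p[0],p[1],.006]),[0,0,1],.055,.012),cyl(np.array([*pb[0]]),[0,0,1],.031,.12)]
print("stand",fit(SV,sm,[.606,-.01],[.01,.01]))
for v in SV: print(" single",fit([v],sm,[.606,-.01],[.01,.01]))
im=ctrl.snapshot("wrist");cv2.imwrite("pics/w0.png",im[:,:,::-1])
K,T=cal("wrist");print(K.round(1).tolist(),"campos",(-T[:3,:3].T@T[:3,3]).round(3),"R rows",T[:3,:3].round(3).tolist())
E
```

```text
blue (array([ 0.77665305, -0.02308967, -0.59593883]), np.float64(293.9647058823529), [np.float64(0.0), np.float64(630.0)])
 single (array([-1.71695313,  1.96189453]), np.float64(0.0), [np.float64(0.0)])
 single (array([ 0.61056103, -0.01276829]), np.float64(150.96470588235294), [np.float64(630.0)])
orange (array([   7.36768666,  293.09895197, -795.80403634, 4451.61285063]), np.float64(0.3764705882352941), [np.float64(0.0), np.float64(0.0)])
 single (array([-2.37574074,  0.66611111, 16.37925926]), np.float64(0.0), [np.float64(0.0)])
 single (array([ 0.56369375, -0.23864173,  0.74535896]), np.float64(1335.4549019607846), [np.float64(0.0)])
stand (array([ 0.61049532, -0.01351217]), np.float64(761.8941176470588), [np.float64(770.0), np.float64(1326.0)])
 single (array([ 0.60881852, -0.01354721]), np.float64(608.4509803921568), [np.float64(770.0)])
 single (array([ 0.61183198, -0.01297928]), np.float64(140.27450980392157), [np.float64(1326.0)])
[[301.9, 0.0, 256.6], [0.0, 301.9, 193.1], [0.0, 0.0, 1.0]] campos [ 0.261 -0.516  0.385] R rows [[0.343, -0.939, -0.001], [-0.912, -0.333, 0.241], [-0.227, -0.082, -0.971]]
```

```bash
python3 - <<'E'
import cv2
for c,us in(("scene",[(244,212),(244,190),(235,212),(253,215),(138,192),(138,205),(138,183)]),("top",[(272,145),(272,135),(378,187),(378,196),(378,178)])):
    h=cv2.cvtColor(cv2.imread(f"pics/{c}0.png"),cv2.COLOR_BGR2HSV)
    print(c,[h[v,u].tolist() for u,v in us], "wood",h[300,250].tolist())
E
```

```text
scene [[117, 109, 105], [112, 148, 186], [118, 120, 106], [119, 89, 97], [11, 165, 168], [11, 126, 113], [11, 173, 162]] wood [14, 115, 173]
top [[112, 236, 174], [112, 223, 176], [11, 237, 142], [10, 255, 111], [10, 255, 121]] wood [12, 173, 75]
```

View pics/w0.png

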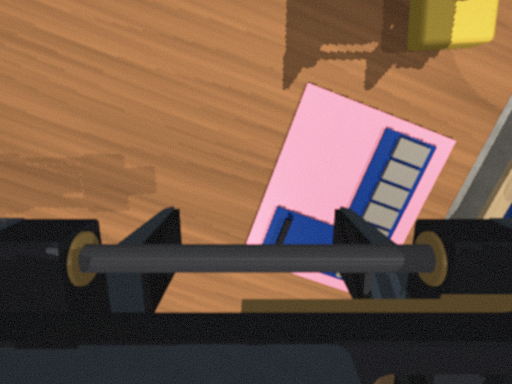

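The wrist view shows only the fingers over another mat; no targets are in sight. I'll use the network masks for the silhouettes.

```bash
cat >> fit.py <<'E'
def nm(c,l,i=0):
    r=ctrl.masks_of(c,l);return r[i]["pixels"].astype(float) if r else None
E
python3 - <<'E'
from fit import *
V=[];O=[];SV=[]
for c in("scene","top"):
    ctrl.snapshot(c);k=cal(c)
    for l in("can_blue","can_orange","stand"):
        r=ctrl.masks_of(c,l);print(c,l,[(round(d["p"],2),int(d["pixels"].sum()),np.round(np.array(d["rect"])*[512,384,512,384]).tolist()) for d in r][:3])
    V.append((k,nm(c,"can_blue")));O.append((k,nm(c,"can_orange")))
    SV.append((k,np.maximum(V[-1][1],nm(c,"stand"))))
pb=fit(V,standing,[.61,-.012,.072],[.01,.01,.01]);print("blue",pb)
for v in V: print(" single",fit([v],lambda p:standing([*p,.072]),[.61,-.012],[.01,.01])[:2])
print("orange",fit(O,lying,[.505,-.275,.076,1.72],[.01,.01,.01,.1]))
for v in O: print(" single",fit([v],lambda p:lying([p[0],p[1],.076,p[2]]),[.505,-.275,1.72],[.01,.01,.1])[:2])
sm=lambda p:[cyl(np.array([p[0],p[1],.006]),[0,0,1],.055,.012),cyl(np.array([*pb[0]]),[0,0,1],.031,.12)]
print("stand",fit(SV,sm,[.606,-.01],[.01,.01]))
for v in SV: print(" single",fit([v],sm,[.606,-.01],[.01,.01])[:2])
E
```

```text
scene can_blue [(0.88, 1336, [228.0, 186.0, 257.0, 242.0])]
scene can_orange [(0.73, 1298, [108.0, 177.0, 166.0, 208.0])]
scene stand [(0.56, 687, [221.0, 218.0, 268.0, 250.0])]
top can_blue [(0.86, 720, [259.0, 131.0, 291.0, 163.0])]
top can_orange []
top stand [(0.69, 623, [248.0, 138.0, 293.0, 171.0]), (0.56, 684, [261.0, 131.0, 287.0, 163.0])]
blue (array([ 0.60851574, -0.01332584,  0.07064251]), np.float64(201.99607843137255), [np.float64(1336.0), np.float64(720.0)])
 single (array([ 0.60654201, -0.01236695]), np.float64(123.91764705882355))
 single (array([ 0.61031517, -0.01488406]), np.float64(69.56862745098039))Traceback (most recent call last):
  File "<stdin>", line 11, in <module>
  File "fit.py", line 18, in fit
    r=minimize(cost,x0,method="Nelder-Mead",options=dict(initial_simplex=sim,maxiter=300,xatol=1e-4,fatol=.3))
    res = _minimize_neldermead(fun, x0, args, callback, bounds=bounds,
                               **options)
    fsim[k] = func(sim[k])
              ~~~~^^^^^^^^
    fx = function(np.copy(x), *(wrapper_args + args))
  File "fit.py", line 16, in cost
    return sum(np.abs(np.max([sil(c,s) for s in model(p)],0)-m).sum() for c,m in views)
  File "fit.py", line 16, in <genexpr>
    return sum(np.abs(np.max([sil(c,s) for s in model(p)],0)-m).sum() for c,m in views)
                      ~~~~~~~~~~~~~~~~~~~~~~~~~~~~~~~~~~~~~~^~
TypeError: unsupported operand type(s) for -: 'float' and 'NoneType'
```

```bash
python3 - <<'E'
from fit import *
O=[]
ctrl.snapshot("scene");O.append((cal("scene"),nm("scene","can_orange")))
im=ctrl.snapshot("top");h=cv2.cvtColor(im,cv2.COLOR_RGB2HSV).astype(int)
m=(h[...,0]<13)&(h[...,1]>215)&(h[...,2]>80);b=blob(m,(378,187));O.append((cal("top"),b));print(b.sum(),np.argwhere(b>0).min(0),np.argwhere(b>0).max(0))
print("orange",fit(O,lying,[.505,-.275,.076,1.72],[.01,.01,.01,.1]))
for v in O: print(" single",fit([v],lambda p:lying([p[0],p[1],.076,p[2]]),[.505,-.275,1.72],[.01,.01,.1])[:2])
E
```

```text
1151.0 [172 351] [201 404]
orange (array([ 0.5066418 , -0.27362519,  0.07492087,  1.76605076]), np.float64(406.9764705882353), [np.float64(1275.0), np.float64(1151.0)])
 single (array([ 0.50683586, -0.27339037,  1.81474889]), np.float64(118.52941176470588))
 single (array([ 0.51268023, -0.27380184,  1.75938742]), np.float64(277.4156862745098))
```

Request:
play_rows:
  motion:
    - {"offset":[36,-31,-7],"turn":[0,0,0],"grip":91}
    - {"offset":[36,-31,-7],"turn":[0,0,0],"grip":91}
    - {"offset":[36,-31,-7],"turn":[0,0,0],"grip":91}
    - {"offset":[36,-31,-7],"turn":[0,0,0],"grip":91}
    - {"offset":[36,-31,-7],"turn":[0,0,0],"grip":91}
    - {"offset":[36,-31,-7],"turn":[0,0,0],"grip":91}
    - {"offset":[36,-31,-7],"turn":[0,0,0],"grip":91}
    - {"offset":[36,-31,-7],"turn":[0,0,0],"grip":91}
    - {"offset":[36,-31,-7],"turn":[0,0,0],"grip":91}
    - {"offset":[36,-31,-7],"turn":[0,0,0],"grip":91}
    - {"offset":[36,-31,-7],"turn":[0,0,0],"grip":91}
    - {"offset":[36,-31,-7],"turn":[0,0,0],"grip":91}

```text
time_s: 3.4
ee_pos: [0.476, -0.0407, 0.2985]
tcp_rot: [0.0, 0.985, 0.174, 0.0]
force: [0.8, -0.9, 0.4]
gripper_width: 1.001
gripper_force: 0.0
```

Request:
play_rows:
  motion:
    - {"offset":[0,0,0],"turn":[0,0,-8.4],"grip":91}
    - {"offset":[0,0,0],"turn":[0,0,-8.4],"grip":91}
    - {"offset":[0,0,0],"turn":[0,0,-8.4],"grip":91}
    - {"offset":[0,0,0],"turn":[0,0,-8.4],"grip":91}
    - {"offset":[0,0,0],"turn":[0,0,-8.4],"grip":91}
    - {"offset":[0,0,0],"turn":[0,0,-8.4],"grip":91}
    - {"offset":[0,0,0],"turn":[0,0,-8.4],"grip":91}
    - {"offset":[0,0,0],"turn":[0,0,-8.4],"grip":91}
    - {"offset":[0,0,0],"turn":[0,0,-8.4],"grip":91}
    - {"offset":[0,0,0],"turn":[0,0,-8.4],"grip":91}

```text
time_s: 4.4
ee_pos: [0.4754, -0.0426, 0.298]
tcp_rot: [0.0, 0.613, 0.79, 0.0]
force: [-0.7, -0.1, -0.5]
gripper_width: 0.999
gripper_force: 0.0
```

Request:
play_rows:
  motion:
    - {"offset":[0,0,0],"turn":[0,0,-8.4],"grip":91}
    - {"offset":[0,0,0],"turn":[0,0,-8.4],"grip":91}
    - {"offset":[0,0,0],"turn":[0,0,-8.4],"grip":91}
    - {"offset":[0,0,0],"turn":[0,0,-8.4],"grip":91}
    - {"offset":[0,0,0],"turn":[0,0,-8.4],"grip":91}
    - {"offset":[0,0,0],"turn":[0,0,-8.4],"grip":91}
    - {"offset":[0,0,0],"turn":[0,0,-8.4],"grip":91}
    - {"offset":[0,0,0],"turn":[0,0,-8.4],"grip":91}
    - {"offset":[0,0,0],"turn":[0,0,-8.4],"grip":91}

```text
time_s: 5.3
ee_pos: [0.4754, -0.0427, 0.298]
tcp_rot: [0.0, 0.0, 1.0, -0.0]
force: [0.3, -0.8, 0.4]
gripper_width: 0.999
gripper_force: 0.0
```

```bash
cat >> h.py <<'E'
from scipy.spatial.transform import Rotation as Ro
def state():
    s=ctrl.observe();R=Ro.from_quat(s["tcp_rot"],scalar_first=True)
    print("t",round(s["time_s"],2),"p",s["ee_pos"].round(4),"q",np.round(s["qpos"],2),"F",np.round(s["force"],1),"w",round(s["gripper_width"]*91.2,1),"gf",round(float(s["gripper_force"]),1))
    print(" axes x,y,z",R.as_matrix().T.round(3).tolist())
    return s["ee_pos"],R
def goal(az,tilt,grasp,yaz=None):
    "tool approach at azimuth az, tilted 'tilt' deg off straight down; y horizontal at az+90; grasp point -> (tcp,R)"
    a,t=np.radians(az),np.radians(tilt)
    h=np.array([np.cos(a),np.sin(a),0]);y=np.array([-np.sin(a),np.cos(a),0])
    if yaz=="flip": y=-y
    z=np.sin(t)*h-np.cos(t)*np.array([0,0,1]);x=np.cross(y,z)
    R=Ro.from_matrix(np.c_[x,y,z]);return np.asarray(grasp)-ctrl.tcp_to_grasp*z,R
def delta(p,R,pg,Rg):
    print("turn deg (tool)",np.degrees((R.inv()*Rg).as_rotvec()).round(1),"shift mm (now frame)",(R.inv().apply(pg-p)*1e3).round(1),"shift mm (goal frame)",(Rg.inv().apply(pg-p)*1e3).round(1))
E
python3 - <<'E'
from h import *
import cv2
p,R=state()
im=ctrl.snapshot("wrist");cv2.imwrite("pics/w1.png",im[:,:,::-1])
K,T=cal("wrist");print((-T[:3,:3].T@T[:3,3]).round(3),T[2,:3].round(3),[proj(K,T,x).round() for x in([.61,-.013,.132],[.61,-.013,.012])])
delta(p,R,*goal(0,45,[.5,-.013,.2]))
E
```

```text
t 5.3 p [ 0.4754 -0.0427  0.298 ] q [-0.11  0.12  1.62 -0.    1.4  -1.68] F [ 0.3 -0.8  0.4] w 91.1 gf 0.0
 axes x,y,z [[-1.0, 0.0, -0.0], [0.0, 1.0, -0.0], [0.0, -0.0, -1.0]]
[ 0.408 -0.043  0.469] [ 0.244  0.002 -0.97 ] [array([279., 284.]), array([274., 245.])]
turn deg (tool) [ -0. -45.  -0.] shift mm (now frame) [-37.9  29.7 111.3] shift mm (goal frame) [ 51.9  29.7 105.5]
```

Request:
play_rows:
  motion:
    - {"offset":[0,0,0],"turn":[0,-7.5,0],"grip":91}
    - {"offset":[0,0,0],"turn":[0,-7.5,0],"grip":91}
    - {"offset":[0,0,0],"turn":[0,-7.5,0],"grip":91}
    - {"offset":[0,0,0],"turn":[0,-7.5,0],"grip":91}
    - {"offset":[0,0,0],"turn":[0,-7.5,0],"grip":91}
    - {"offset":[0,0,0],"turn":[0,-7.5,0],"grip":91}
    - {"offset":[0,0,0],"turn":[0,0,0],"grip":91}

```text
time_s: 6.05
ee_pos: [0.4698, -0.0417, 0.2924]
tcp_rot: [0.379, 0.005, 0.926, 0.0]
force: [-0.7, -0.1, -0.8]
gripper_width: 0.996
gripper_force: 0.0
```

```bash
python3 - <<'E'
from fit import *
p,R=state()
pg,Rg=goal(0,45,[.610,-.0135,.102])
delta(p,R,pg-.08*Rg.as_matrix()[:,2],Rg)
im=ctrl.snapshot("wrist");cv2.imwrite("pics/w2.png",im[:,:,::-1])
k=cal("wrist");print((-k[1][:3,:3].T@k[1][:3,3]).round(3))
V=[(k,nm("wrist","can_blue"))]
for c in("scene","top"):
    ctrl.snapshot(c);m=nm(c,"can_blue")
    if m is not None: V.append((cal(c),m)); print(c)
for v in V[:1]: print(fit([v],lambda p:standing([*p,.072]),[.61,-.0135],[.01,.01]))
print(fit(V,standing,[.61,-.0135,.072],[.01,.01,.01]))
E
```

```text
t 6.05 p [ 0.4698 -0.0417  0.2924] q [-0.22 -0.23  2.2   0.36  0.44 -2.05] F [-0.7 -0.1 -0.8] w 90.8 gf 0.0
 axes x,y,z [[-0.713, 0.009, -0.701], [0.009, 1.0, 0.004], [0.701, -0.003, -0.713]]
turn deg (tool) [-0.2 -0.5 -0.5] shift mm (now frame) [ 34.2  28.4 172.8] shift mm (goal frame) [ 35.5  28.2 172.6]
[ 0.305 -0.041  0.37 ]
scene
top
(array([ 0.62120306, -0.01341601]), np.float64(117.7372549019608), [np.float64(3975.0)])
(array([ 0.61548893, -0.0137216 ,  0.07518344]), np.float64(530.3490196078432), [np.float64(3975.0), np.float64(1336.0), np.float64(712.0)])
```

View pics/w2.png

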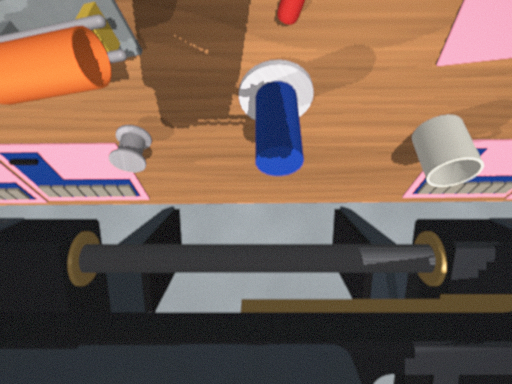

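The wrist view shows the blue can at about (278,130) on the stand, the orange can upper left with its mouth towards us, and the mug right. All of it agrees with the map.

Request:
play_rows:
  motion:
    - {"offset":[7,6,35],"turn":[0,0,0],"grip":91}
    - {"offset":[7,6,35],"turn":[0,0,0],"grip":91}
    - {"offset":[7,6,34],"turn":[0,0,0],"grip":91}
    - {"offset":[7,5,34],"turn":[0,0,0],"grip":91}
    - {"offset":[7,5,34],"turn":[0,0,0],"grip":91}
    - {"offset":[0,0,0],"turn":[0,0,0],"grip":91}
    - {"offset":[0,0,0],"turn":[0,0,0],"grip":91}

```text
time_s: 7.05
ee_pos: [0.5728, -0.0133, 0.1733]
tcp_rot: [0.371, 0.003, 0.929, -0.002]
force: [0.3, 0.5, 0.2]
gripper_width: 0.995
gripper_force: 0.0
```

```bash
python3 - <<'E'
from fit import *
p,R=state()
im=ctrl.snapshot("wrist");cv2.imwrite("pics/w3.png",im[:,:,::-1])
k=cal("wrist");m=nm("wrist","can_blue")
if m is not None:
    print(m.sum(),fit([(k,m)],lambda p:standing([*p,.072]),[.61,-.0135],[.01,.01])[:2])
pg,Rg=goal(0,45,[.610,-.0135,.102]);delta(p,R,pg,Rg)
E
```

```text
t 7.05 p [ 0.5728 -0.0133  0.1733] q [-0.07  0.11  2.25  0.94  0.05 -2.56] F [0.3 0.5 0.2] w 90.7 gf 0.0
 axes x,y,z [[-0.725, 0.004, -0.688], [0.007, 1.0, -0.001], [0.688, -0.005, -0.725]]
9750.0 (array([ 0.61247547, -0.01341207]), np.float64(292.02352941176474))
turn deg (tool) [-0.3 -1.5 -0.2] shift mm (now frame) [21.6  0.2 96.1] shift mm (goal frame) [24.1 -0.2 95.5]
```

Joint 5 has hit its limit with this radial tilt. I'll fit a kinematic model from the recorded states so I can pick feasible grasp tilts.

```bash
cat > kin.py <<'E'
import numpy as np
from scipy.optimize import least_squares
from scipy.spatial.transform import Rotation as Ro
D=[([-1.24101873,.320274343,1.56567675,0,1.25736377,-.02],[.19689,-.53971,.21313]),
([-0.11,0.12,1.62,0,1.40,-1.68],[.4754,-.0427,.298]),([-.22,-.23,2.2,.36,.44,-2.05],[.4698,-.0417,.2924]),([-.07,.11,2.25,.94,.05,-2.56],[.5728,-.0133,.1733])]
LIM=np.array([[-3.11,3.11],[-.84,2.01],[.21,2.61],[-1.34,4.49],[.05,2.63],[-2.56,2.56]])
def fk(q,P):
    d1,L1,L2,Lt,e=P
    B=Ro.from_euler("Z",q[0]);R3=B*Ro.from_euler("Y",q[1]+q[2])
    w=np.array([0,0,d1])+(B*Ro.from_euler("Y",q[1])).apply([e,0,L1])+R3.apply([0,0,L2])
    R=R3*Ro.from_euler("ZYZ",q[3:6])*Ro.from_euler("Z",C)
    return w+R.apply([0,0,Lt]),R
C=np.pi/2
_w=np.array([5,1,1,1.])
_f=least_squares(lambda P:np.concatenate([(fk(q,P)[0]-p)*w for (q,p),w in zip(D,_w)]),[.3,.4,.35,.25,0])
P=_f.x
def ik(pg,Rg,q0):
    def res(q):
        p,R=fk(q,P);return np.r_[(p-pg)*5,(R.inv()*Rg).as_rotvec()]
    lo,hi=LIM.T+np.array([.02,-.02])[:,None]
    r=least_squares(res,np.clip(q0,lo+1e-3,hi-1e-3),bounds=(lo,hi));return r.x,np.abs(r.fun).max()
E
python3 - <<'E'
from kin import *
from h import goal
print("P",P.round(4),"res mm",(_f.fun*1e3).round(1))
for q,p in D: print(fk(q,P)[1].as_matrix().T.round(2).tolist())
rng=np.random.default_rng(0)
def sols(n,pg,Rg):
    out=[]
    for _ in range(25):
        q0=rng.uniform(LIM[:,0],LIM[:,1]);q0[0]=np.arctan2(pg[1],pg[0]);q,e=ik(pg,Rg,q0)
        if e<2e-3 and not any(np.allclose(q,o,atol=.05) for o in out): out.append(q)
    for o in out:print(n,o.round(2))
for fl in(None,"flip"):
  for tl in (30,45,60):
    sols(f"lying {tl} {fl}",*goal(101,tl,[.51,-.303,.076],fl))
    for az in(180,150,-150,-79,90,0):
        for n,g in(("stand",[.61,-.013,.102]),("mat",[.48,.27,.106])): sols(f"{n} az{az} tilt{90-tl} {fl}",*goal(az,90-tl,g,fl))
E
```

```text
Traceback (most recent call last):
NameError: name '_f' is not defined
```

```bash
cat > plan.py <<'E'
from kin import *
import kin
from h import goal
print("P",P.round(4),"res mm",(kin._f.fun*1e3).round(1))
for q,p in D: print(fk(q,P)[1].as_matrix().T.round(2).tolist())
rng=np.random.default_rng(0)
def sols(n,pg,Rg):
    out=[]
    for _ in range(10):
        q0=rng.uniform(LIM[:,0],LIM[:,1]);q0[0]=np.arctan2(pg[1],pg[0]);q,e=ik(pg,Rg,q0)
        if e<2e-3 and not any(np.allclose(q,o,atol=.05) for o in out): out.append(q)
    for o in out:print(n,o.round(2).tolist())
if __name__=="__main__":
  for fl in(None,"flip"):
   for tl in (45,60):
    sols(f"lying {tl} {fl}",*goal(101,tl,[.51,-.303,.076],fl))
    for az in(180,-79,90,0):
        for n,g in(("stand",[.61,-.013,.102]),("mat",[.48,.27,.106])): sols(f"{n} az{az} tilt{90-tl} {fl}",*goal(az,90-tl,g,fl))
E
timeout 300 python3 plan.py
```

```text
P [0.1088 0.588  0.4005 0.3265 0.0094] res mm [-54.6 -18.2   0.7  -3.2  -9.5  -0.5  -4.6 -12.1   0.7   5.6 -14.   -3.6]
[[0.94, 0.34, 0.0], [0.34, -0.94, -0.0], [-0.0, 0.0, -1.0]]
[[-1.0, 0.0, -0.0], [0.0, 1.0, -0.0], [0.0, -0.0, -1.0]]
[[-0.72, 0.01, -0.7], [0.01, 1.0, 0.0], [0.7, -0.0, -0.72]]
[[-0.73, 0.0, -0.68], [0.01, 1.0, -0.0], [0.68, -0.01, -0.73]]
lying 45 None [-0.75, 0.79, 1.38, 0.43, 1.65, 2.08]
stand az180 tilt45 None [-0.02, 0.88, 1.09, -0.01, 1.95, 1.56]
mat az180 tilt45 None [0.37, 0.75, 1.37, 0.26, 1.76, 1.89]
stand az-79 tilt45 None [0.34, 0.56, 1.8, -0.88, 1.13, 0.69]
mat az-79 tilt45 None [0.83, 0.62, 1.66, -0.61, 1.43, 0.91]
stand az90 tilt45 None [-0.36, 0.62, 1.66, 0.76, 1.29, 2.4]
mat az90 tilt45 None [0.11, 0.41, 2.09, 1.1, 0.91, 2.42]
stand az0 tilt45 None [-0.03, 0.31, 2.3, 3.05, 0.26, 1.64]
lying 60 None [-0.79, 0.91, 1.28, 0.53, 1.87, 2.06]
stand az180 tilt30 None [-0.02, 0.74, 1.27, -0.01, 1.66, 1.56]
mat az180 tilt30 None [0.4, 0.62, 1.51, 0.2, 1.51, 1.91]
stand az-79 tilt30 None [0.23, 0.49, 1.76, -0.63, 1.01, 0.42]
mat az-79 tilt30 None [0.75, 0.52, 
[... 336 characters left out ...]
t45 flip [0.34, 0.56, 1.8, -0.88, 1.13, -2.46]
mat az-79 tilt45 flip [0.83, 0.62, 1.66, -0.61, 1.43, -2.23]
stand az90 tilt45 flip [-0.36, 0.62, 1.66, 0.76, 1.29, -0.74]
mat az90 tilt45 flip [0.11, 0.41, 2.09, 1.1, 0.91, -0.72]
stand az0 tilt45 flip [-0.03, 0.31, 2.3, 3.05, 0.26, -1.5]
lying 60 flip [-0.79, 0.91, 1.28, 0.53, 1.87, -1.08]
stand az180 tilt30 flip [-0.02, 0.74, 1.27, -0.01, 1.66, -1.59]
mat az180 tilt30 flip [0.4, 0.62, 1.51, 0.2, 1.51, -1.23]
mat az-79 tilt30 flip [0.75, 0.52, 1.71, -0.46, 1.25, -2.36]
stand az90 tilt30 flip [-0.27, 0.54, 1.67, 0.56, 1.15, -0.56]
mat az90 tilt30 flip [0.24, 0.35, 2.01, 0.75, 0.8, -0.3]
stand az0 tilt30 flip [-0.03, 0.31, 2.1, 0.07, 0.21, 1.48]
```

Request:
play_rows:
  motion:
    - {"offset":[-16,0,-34],"turn":[0,5,0],"grip":91}
    - {"offset":[-18,0,-34],"turn":[0,7,0],"grip":91}
    - {"offset":[-14,0,-32],"turn":[0,8,0],"grip":91}
    - {"offset":[-6,0,-32],"turn":[0,8,0],"grip":91}
    - {"offset":[0,0,0],"turn":[0,8,0],"grip":91}
    - {"offset":[0,0,0],"turn":[0,8,0],"grip":91}
    - {"offset":[0,0,0],"turn":[0,0,0],"grip":91}

```text
time_s: 7.85
ee_pos: [0.5615, 0.0136, 0.2505]
tcp_rot: [0.115, -0.028, 0.992, 0.035]
force: [-0.1, 0.2, -0.4]
gripper_width: 0.998
gripper_force: 0.0
```

```bash
cat >> plan.py <<'E'
def path(p,R,pg,Rg,q,n=15):
    "straight path, constant turn; prints worst joint margin and model ik error"
    rv=(R.inv()*Rg).as_rotvec();bad=[]
    for i in range(1,n+1):
        q,e=ik(p+(pg-p)*i/n,R*Ro.from_rotvec(rv*i/n),q)
        bad.append([e,(q-LIM[:,0]).min(),(LIM[:,1]-q).min()])
    b=np.array(bad);print("path: err",b[:,0].max().round(3),"margin",b[:,1:].min().round(2),"end q",q.round(2))
    return q
E
python3 - <<'E'
from h import *
from plan import path
p,R=state();q=ctrl.observe()["qpos"]
for az in(-120,-100,180,-150):
    pg,Rg=goal(az,45,[.610,-.0135,.102]);pp=pg-Rg.as_matrix()[:,2]*.11+[0,0,.02]
    print(az);path(p,R,pp,Rg,q);delta(p,R,pp,Rg)
E
```

```text
P [0.1088 0.588  0.4005 0.3265 0.0094] res mm [-54.6 -18.2   0.7  -3.2  -9.5  -0.5  -4.6 -12.1   0.7   5.6 -14.   -3.6]
[[0.94, 0.34, 0.0], [0.34, -0.94, -0.0], [-0.0, 0.0, -1.0]]
[[-1.0, 0.0, -0.0], [0.0, 1.0, -0.0], [0.0, -0.0, -1.0]]
[[-0.72, 0.01, -0.7], [0.01, 1.0, 0.0], [0.7, -0.0, -0.72]]
[[-0.73, 0.0, -0.68], [0.01, 1.0, -0.0], [0.68, -0.01, -0.73]]
t 7.85 p [0.5615 0.0136 0.2505] q [-0.05  0.16  1.71  0.1   1.05 -1.72] F [-0.1  0.2 -0.4] w 91.0 gf 0.0
 axes x,y,z [[-0.972, -0.047, -0.23], [-0.063, 0.996, 0.064], [0.226, 0.076, -0.971]]
-120
path: err 0.0 margin 0.75 end q [ 0.31  0.76  1.1  -0.52  1.88  0.83]
turn deg (tool) [ 62.8 -22.1 108.1] shift mm (now frame) [-65.1  19.5  82.6] shift mm (goal frame) [91.4 55.6 -0.9]
-100
path: err 0.0 margin 0.68 end q [ 0.4   0.62  1.37 -0.64  1.63  0.69]
turn deg (tool) [ 53.4 -25.7  90.3] shift mm (now frame) [-45.   28.4  78.5] shift mm (goal frame) [78.  52.5 12.6]
180
path: err 1.037 margin 0.02 end q [-0.18  1.38  0.23  1.83  2.61 -2.54]
turn deg (tool) [ -85.4    3.9 -153.3] shift mm (now frame) [-93.9 -38.2  85.7] shift mm (goal frame) [125.2  27.1 -34.6]
-150
path: err 0.0 margin 0.42 end q [ 0.15  0.93  0.73 -0.32  2.21  1.11]
turn deg (tool) [ 76.5 -14.7 134.7] shift mm (now frame) [-87.   -5.5  86.2] shift mm (goal frame) [111.   47.8 -20.4]
```

```bash
python3 - <<'E' | tail -4
from h import *
from plan import path
p,R=state();q=ctrl.observe()["qpos"]
pg,Rg=goal(-110,45,[.610,-.0135,.102]);pp=pg-Rg.as_matrix()[:,2]*.11+[0,0,.02]
q=path(p,R,p,Rg,q);delta(p,R,p,Rg);path(p,Rg,pp,Rg,q)
E
```

```text
axes x,y,z [[-0.972, -0.047, -0.23], [-0.063, 0.996, 0.064], [0.226, 0.076, -0.971]]
path: err 0.0 margin 0.72 end q [ 0.35  0.52  1.38 -0.59  1.77  0.74]
turn deg (tool) [ 58.1 -24.1  99.2] shift mm (now frame) [0. 0. 0.] shift mm (goal frame) [0. 0. 0.]
path: err 0.0 margin 0.75 end q [ 0.36  0.69  1.23 -0.58  1.76  0.76]
```

14 rows of [4.15, −1.72, 7.09].

Request:
play_rows:
  motion:
    - {"offset":[0,0,0],"turn":[4.15,-1.72,7.09],"grip":91}
    - {"offset":[0,0,0],"turn":[4.15,-1.72,7.09],"grip":91}
    - {"offset":[0,0,0],"turn":[4.15,-1.72,7.09],"grip":91}
    - {"offset":[0,0,0],"turn":[4.15,-1.72,7.09],"grip":91}
    - {"offset":[0,0,0],"turn":[4.15,-1.72,7.09],"grip":91}
    - {"offset":[0,0,0],"turn":[4.15,-1.72,7.09],"grip":91}
    - {"offset":[0,0,0],"turn":[4.15,-1.72,7.09],"grip":91}
    - {"offset":[0,0,0],"turn":[4.15,-1.72,7.09],"grip":91}
    - {"offset":[0,0,0],"turn":[4.15,-1.72,7.09],"grip":91}
    - {"offset":[0,0,0],"turn":[4.15,-1.72,7.09],"grip":91}

```text
time_s: 8.85
ee_pos: [0.5561, 0.0139, 0.2478]
tcp_rot: [0.207, 0.571, 0.76, -0.229]
force: [0.7, 0.7, -0.2]
gripper_width: 0.996
gripper_force: 0.0
```

Request:
play_rows:
  motion:
    - {"offset":[0,0,0],"turn":[4.15,-1.72,7.09],"grip":91}
    - {"offset":[0,0,0],"turn":[4.15,-1.72,7.09],"grip":91}
    - {"offset":[0,0,0],"turn":[4.15,-1.72,7.09],"grip":91}
    - {"offset":[0,0,0],"turn":[4.15,-1.72,7.09],"grip":91}
    - {"offset":[0,0,0],"turn":[0,0,0],"grip":91}

```text
time_s: 9.35
ee_pos: [0.558, 0.0135, 0.246]
tcp_rot: [0.217, 0.747, 0.546, -0.312]
force: [0.8, -0.3, -0.5]
gripper_width: 1.001
gripper_force: 0.0
```

```bash
python3 - <<'E'
from fit import *
p,R=state()
pg,Rg=goal(-110,45,[.610,-.0135,.102]);pp=pg-Rg.as_matrix()[:,2]*.11+[0,0,.02]
delta(p,R,pp,Rg);delta(p,R,pg,Rg)
E
```

```text
t 9.35 p [0.558  0.0135 0.246 ] q [ 0.34  0.52  1.4  -0.59  1.74  0.71] F [ 0.8 -0.3 -0.5] w 91.3 gf 0.0
 axes x,y,z [[0.21, 0.68, -0.703], [0.95, -0.311, -0.017], [-0.23, -0.664, -0.711]]
turn deg (tool) [ 0.6 -0.3  2. ] shift mm (now frame) [80.2 61.   3. ] shift mm (goal frame) [82.3 58.1  1.9]
turn deg (tool) [ 0.6 -0.3  2. ] shift mm (now frame) [ 93.6  60.1 127.2] shift mm (goal frame) [ 96.5  58.1 126. ]
```

Request:
play_rows:
  motion:
    - {"offset":[20,20,1],"turn":[0.2,0,0.7],"grip":91}
    - {"offset":[30,20,1],"turn":[0.2,0,0.7],"grip":91}
    - {"offset":[30,20,1],"turn":[0.2,0,0.6],"grip":91}
    - {"offset":[0,0,0],"turn":[0,0,0],"grip":91}
    - {"offset":[0,0,0],"turn":[0,0,0],"grip":91}

```text
time_s: 9.85
ee_pos: [0.6308, 0.0463, 0.1887]
tcp_rot: [0.218, 0.757, 0.531, -0.311]
force: [-0.3, -0.2, 0.7]
gripper_width: 0.997
gripper_force: 0.0
```

```bash
python3 - <<'E'
from fit import *
p,R=state()
im=ctrl.snapshot("wrist");cv2.imwrite("pics/w4.png",im[:,:,::-1])
k=cal("wrist");m=nm("wrist","can_blue")
if m is not None:
    print(m.sum(),fit([(k,m)],lambda p:standing([*p,.072]),[.61,-.0135],[.01,.01])[:2])
pg,Rg=goal(-110,45,[.610,-.0135,.102]);delta(p,R,pg,Rg)
E
```

```text
t 9.85 p [0.6308 0.0463 0.1887] q [ 0.35  0.69  1.23 -0.58  1.75  0.75] F [-0.3 -0.2  0.7] w 90.9 gf 0.0
 axes x,y,z [[0.241, 0.669, -0.703], [0.941, -0.34, -0.001], [-0.239, -0.661, -0.711]]
8062.0 (array([ 0.60920394, -0.01545148]), np.float64(180.82745098039217))
turn deg (tool) [ 0.1 -0.3  0.1] shift mm (now frame) [ 15.9   0.8 125. ] shift mm (goal frame) [ 16.5   0.9 124.9]
```

View pics/w4.png

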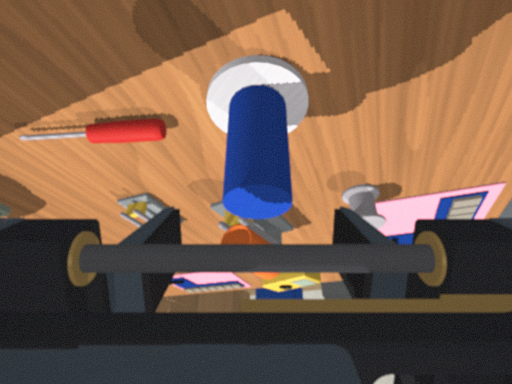

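The blue can stands between the open fingers, at image (258,140) on the disc, at (0.609, −0.0155). Now I approach and grip.

Request:
play_rows:
  motion:
    - {"offset":[5,0.2,32],"turn":[0,0,0],"grip":91}
    - {"offset":[4,0.2,32],"turn":[0,0,0],"grip":91}
    - {"offset":[4,0.2,31],"turn":[0,0,0],"grip":91}
    - {"offset":[3,0.2,30],"turn":[0,0,0],"grip":91}
    - {"offset":[0,0,0],"turn":[0,0,0],"grip":91}
    - {"offset":[0,0,0],"turn":[0,0,0],"grip":91}
  newtons: 25

```text
time_s: 10.55
ee_pos: [0.6066, -0.0255, 0.0904]
tcp_rot: [0.219, 0.758, 0.53, -0.31]
force: [-0.1, 0.8, 0.9]
gripper_width: 0.998
gripper_force: 0.0
```

Request:
play_rows:
  motion:
    - {"offset":[0,0,0],"turn":[0,0,0],"grip":70}
    - {"offset":[0,0,0],"turn":[0,0,0],"grip":64}
    - {"offset":[0,0,0],"turn":[0,0,0],"grip":55}
    - {"offset":[0,0,0],"turn":[0,0,0],"grip":55}
    - {"offset":[0,0,0],"turn":[0,0,0],"grip":55}
    - {"offset":[0,0,0],"turn":[0,0,0],"grip":55}
  newtons: 25

```text
time_s: 11.15
ee_pos: [0.6065, -0.0251, 0.089]
tcp_rot: [0.219, 0.758, 0.53, -0.311]
force: [-1.5, 2.8, 3.6]
gripper_width: 0.678
gripper_force: 25.0
```

```bash
python3 - <<'E'
from fit import *
p,R=state();g=p+ctrl.tcp_to_grasp*R.as_matrix()[:,2];print("grasp pt",g.round(4))
k0=ctrl.snapshot("wrist");k=cal("wrist");m=nm("wrist","can_blue")
if m is not None: print(m.sum(),fit([(k,m)],lambda p:standing([*p,.072]),[.61,-.0135],[.01,.01])[:2])
print("up 100mm in tool mm",(R.inv().apply([0,0,100])).round(1))
E
```

```text
t 11.15 p [ 0.6065 -0.0251  0.089 ] q [ 0.26  0.71  1.47 -0.62  1.49  0.83] F [-1.5  2.8  3.6] w 61.9 gf 25.0
 axes x,y,z [[0.244, 0.668, -0.703], [0.94, -0.342, 0.002], [-0.239, -0.661, -0.711]]
grasp pt [ 0.611  -0.0127  0.1024]
17901.0 (array([ 0.61006274, -0.01510562]), np.float64(5287.470588235295))
up 100mm in tool mm [-70.3   0.2 -71.1]
```

Request:
play_rows:
  motion:
    - {"offset":[-7,0,-7],"turn":[0,0,0],"grip":55}
    - {"offset":[-14,0,-14],"turn":[0,0,0],"grip":55}
    - {"offset":[-18,0,-18],"turn":[0,0,0],"grip":55}
    - {"offset":[-18,0,-18],"turn":[0,0,0],"grip":55}
    - {"offset":[-18,0,-18],"turn":[0,0,0],"grip":55}
    - {"offset":[-5,0,-5],"turn":[0,0,0],"grip":55}
    - {"offset":[0,0,0],"turn":[0,0,0],"grip":55}

```text
time_s: 11.95
ee_pos: [0.6066, -0.0259, 0.203]
tcp_rot: [0.219, 0.758, 0.53, -0.309]
force: [-0.1, -0.6, -1.9]
gripper_width: 0.676
gripper_force: 24.9
```

```bash
python3 - <<'E' | tail -9
from fit import *
from plan import path
p,R=state();q=ctrl.observe()["qpos"]
d=np.array([.485-.611,.265+.0127,0]);g=p+d
q=path(p,R,g,R,q);delta(p,R,g,R);low=g.copy();low[2]=.091;path(g,R,low,R,q)
im=ctrl.snapshot("scene");cv2.imwrite("pics/s2.png",im[110:320,90:430,::-1])
E
```

```text
[[0.94, 0.34, 0.0], [0.34, -0.94, -0.0], [-0.0, 0.0, -1.0]]
[[-1.0, 0.0, -0.0], [0.0, 1.0, -0.0], [0.0, -0.0, -1.0]]
[[-0.72, 0.01, -0.7], [0.01, 1.0, 0.0], [0.7, -0.0, -0.72]]
[[-0.73, 0.0, -0.68], [0.01, 1.0, -0.0], [0.68, -0.01, -0.73]]
t 11.95 p [ 0.6066 -0.0259  0.203 ] q [ 0.26  0.61  1.36 -0.62  1.67  0.71] F [-0.1 -0.6 -1.9] w 61.6 gf 24.9
 axes x,y,z [[0.246, 0.669, -0.702], [0.94, -0.342, 0.004], [-0.237, -0.66, -0.713]]
path: err 0.0 margin 0.74 end q [ 0.7   0.63  1.31 -0.38  1.89  1.06]
turn deg (tool) [0. 0. 0.] shift mm (now frame) [ 154.6 -213.4 -153.5] shift mm (goal frame) [ 154.6 -213.4 -153.5]
path: err 0.0 margin 0.76 end q [ 0.7   0.72  1.44 -0.36  1.68  1.14]
```

View pics/s2.png

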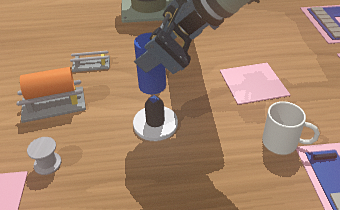

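The blue can is lifted clear of the black post, hanging upright in the gripper. Next, over the mat.

Request:
play_rows:
  motion:
    - {"offset":[12,-17,-12],"turn":[0,0,0],"grip":55}
    - {"offset":[21,-28,-21],"turn":[0,0,0],"grip":55}
    - {"offset":[21,-29,-21],"turn":[0,0,0],"grip":55}
    - {"offset":[21,-29,-21],"turn":[0,0,0],"grip":55}
    - {"offset":[21,-29,-21],"turn":[0,0,0],"grip":55}
    - {"offset":[21,-29,-21],"turn":[0,0,0],"grip":55}
    - {"offset":[21,-29,-21],"turn":[0,0,0],"grip":55}
    - {"offset":[12,-17,-12],"turn":[0,0,0],"grip":55}
    - {"offset":[5,-7,-4],"turn":[0,0,0],"grip":55}
    - {"offset":[0,0,0],"turn":[0,0,0],"grip":55}

```text
time_s: 13.0
ee_pos: [0.4793, 0.253, 0.2006]
tcp_rot: [0.219, 0.757, 0.531, -0.312]
force: [0.3, -0.4, -3.1]
gripper_width: 0.676
gripper_force: 24.9
```

Request:
play_rows:
  motion:
    - {"offset":[10,0,10],"turn":[0,0,0],"grip":55}
    - {"offset":[16,0,16],"turn":[0,0,0],"grip":55}
    - {"offset":[16,0,16],"turn":[0,0,0],"grip":55}
    - {"offset":[16,0,16],"turn":[0,0,0],"grip":55}
    - {"offset":[12,0,12],"turn":[0,0,0],"grip":55}
    - {"offset":[6,0,6],"turn":[0,0,0],"grip":55}
    - {"offset":[0,0,0],"turn":[0,0,0],"grip":55}
    - {"offset":[0,0,0],"turn":[0,0,0],"grip":55}

```text
time_s: 13.8
ee_pos: [0.4805, 0.2529, 0.0949]
tcp_rot: [0.219, 0.758, 0.53, -0.311]
force: [-0.4, 0.7, -2.8]
gripper_width: 0.676
gripper_force: 24.9
```

```bash
python3 - <<'E'
from fit import *
p,R=state();g=p+ctrl.tcp_to_grasp*R.as_matrix()[:,2];print("grasp pt",g.round(4))
b=[]
for c in("scene","top"):
    im=ctrl.snapshot(c);k=cal(c)
    r=ctrl.find_in(c,"mat");print(c,[(round(d["p"],2),np.round(np.array(d["rect"])*[512,384,512,384]).tolist()) for d in r][:2])
    s=ctrl.masks_of(c,"stand");print([(round(d["p"],2),int(d["pixels"].sum())) for d in s][:2])
    if s: b.append((k,s[0]["pixels"].astype(float)))
    cv2.imwrite(f"pics/{c}3.png",im[:,:,::-1])
sm=lambda p:[cyl(np.array([p[0],p[1],.006]),[0,0,1],.055,.012),cyl(np.array([p[0],p[1],.035]),[0,0,1],.023,.064),cyl(np.array([p[0],p[1],.072]),[0,0,1],.016,.022)]
for v in b: print("stand",fit([v],sm,[.609,-.0145],[.008,.008]))
print("both",fit(b,sm,[.609,-.0145],[.008,.008]))
E
```

```text
t 13.8 p [0.4805 0.2529 0.0949] q [ 0.69  0.73  1.4  -0.37  1.7   1.12] F [-0.4  0.7 -2.8] w 61.7 gf 24.9
 axes x,y,z [[0.245, 0.668, -0.703], [0.94, -0.342, 0.002], [-0.239, -0.661, -0.711]]
grasp pt [0.485  0.2653 0.1083]
scene [(0.55, [310.0, 177.0, 381.0, 215.0])]
[(0.72, 1468)]
top [(0.68, [136.0, 167.0, 196.0, 227.0])]
[(0.89, 1308)]
stand (array([ 0.60882715, -0.01276758]), np.float64(89.65098039215685), [np.float64(1468.0)])
stand (array([ 0.61036377, -0.01471777]), np.float64(130.68235294117648), [np.float64(1308.0)])
both (array([ 0.60963568, -0.0133175 ]), np.float64(225.63529411764705), [np.float64(1468.0), np.float64(1308.0)])
```

Request:
play_rows:
  motion:
    - {"offset":[2.5,0,2.5],"turn":[0,0,0],"grip":55}
    - {"offset":[2.5,0,2.5],"turn":[0,0,0],"grip":55}
    - {"offset":[2,0,2],"turn":[0,0,0],"grip":55}
    - {"offset":[1,0,1],"turn":[0,0,0],"grip":55}
    - {"offset":[0.5,0,0.5],"turn":[0,0,0],"grip":55}
    - {"offset":[0,0,0],"turn":[0,0,0],"grip":55}

```text
time_s: 14.7
ee_pos: [0.4801, 0.2531, 0.0823]
tcp_rot: [0.219, 0.758, 0.53, -0.311]
force: [-0.4, -0.1, -3.5]
gripper_width: 0.673
gripper_force: 24.9
```

Request:
play_rows:
  motion:
    - {"offset":[0.7,0,0.7],"turn":[0,0,0],"grip":55}
    - {"offset":[0,0,0],"turn":[0,0,0],"grip":55}

```text
time_s: 14.9
ee_pos: [0.4801, 0.2531, 0.0814]
tcp_rot: [0.219, 0.758, 0.53, -0.311]
force: [0.1, 0.6, -3.1]
gripper_width: 0.677
gripper_force: 24.9
```

Request:
play_rows:
  motion:
    - {"offset":[0.7,0,0.7],"turn":[0,0,0],"grip":55}
    - {"offset":[0,0,0],"turn":[0,0,0],"grip":55}

```text
time_s: 15.1
ee_pos: [0.4802, 0.2531, 0.0811]
tcp_rot: [0.219, 0.758, 0.53, -0.311]
force: [0.2, 0.6, 1.5]
gripper_width: 0.675
gripper_force: 25.0
```

Contact came exactly at the expected height. I release and back out.

Request:
play_rows:
  motion:
    - {"offset":[0,0,0],"turn":[0,0,0],"grip":66}
    - {"offset":[0,0,0],"turn":[0,0,0],"grip":75}
    - {"offset":[0,0,0],"turn":[0,0,0],"grip":91}
    - {"offset":[0,0,0],"turn":[0,0,0],"grip":91}
    - {"offset":[0,0,0],"turn":[0,0,0],"grip":91}
    - {"offset":[0,0,-15],"turn":[0,0,0],"grip":91}
    - {"offset":[0,0,-35],"turn":[0,0,0],"grip":91}
    - {"offset":[0,0,-40],"turn":[0,0,0],"grip":91}
    - {"offset":[0,0,-40],"turn":[0,0,0],"grip":91}
    - {"offset":[-20,0,-30],"turn":[0,0,0],"grip":91}
    - {"offset":[0,0,0],"turn":[0,0,0],"grip":91}

```text
time_s: 16.2
ee_pos: [0.5148, 0.3475, 0.2124]
tcp_rot: [0.219, 0.759, 0.531, -0.307]
force: [-1.0, 0.2, 0.1]
gripper_width: 1.002
gripper_force: 0.0
```

```bash
python3 - <<'E' | tail -22
from fit import *
from plan import path
p,R=state();q=ctrl.observe()["qpos"]
V=[]
for c in("wrist","scene","top"):
    ctrl.snapshot(c);m=nm(c,"can_blue");k=cal(c)
    if m is not None: V.append((k,m));print(c,m.sum(),fit([V[-1]],lambda p:standing([*p,.064]),[.485,.265],[.01,.01])[:2])
O=[]
ctrl.snapshot("scene");m=nm("scene","can_orange");O.append((cal("scene"),m))
ctrl.snapshot("top");r=ctrl.masks_of("top","can_orange");print([(d["p"],int(d["pixels"].sum())) for d in r])
if r:O.append((cal("top"),r[0]["pixels"].astype(float)))
for v in O: print("or",fit([v],lambda p:lying([p[0],p[1],.076,p[2]]),[.507,-.275,1.75],[.01,.01,.05])[:2])
print("or",fit(O,lying,[.507,-.275,.076,1.75],[.01,.01,.01,.05]))
# lying-grasp observation pose: 130 mm back from grasp
h=np.array([np.cos(np.radians(101)),np.sin(np.radians(101)),0]);c0=np.array([.508,-.274,.076])
pg,Rg=goal(101,45,c0-.03*h,"flip");pp=pg-Rg.as_matrix()[:,2]*.13
via=np.array([.50,.05,.32])
print("via");delta(p,R,via,R);q=path(p,R,via,R,q);q=path(via,R,via,Rg,q);delta(via,R,via,Rg);q=path(via,Rg,pp,Rg,q);delta(via,Rg,pp,Rg);path(pp,Rg,pg,Rg,q)
E
```

```text
P [0.1088 0.588  0.4005 0.3265 0.0094] res mm [-54.6 -18.2   0.7  -3.2  -9.5  -0.5  -4.6 -12.1   0.7   5.6 -14.   -3.6]
[[0.94, 0.34, 0.0], [0.34, -0.94, -0.0], [-0.0, 0.0, -1.0]]
[[-1.0, 0.0, -0.0], [0.0, 1.0, -0.0], [0.0, -0.0, -1.0]]
[[-0.72, 0.01, -0.7], [0.01, 1.0, 0.0], [0.7, -0.0, -0.72]]
[[-0.73, 0.0, -0.68], [0.01, 1.0, -0.0], [0.68, -0.01, -0.73]]
t 16.2 p [0.5148 0.3475 0.2124] q [ 0.75  0.78  0.99 -0.37  2.06  1.04] F [-1.   0.2  0.1] w 91.4 gf 0.0
 axes x,y,z [[0.249, 0.672, -0.698], [0.94, -0.341, 0.006], [-0.234, -0.657, -0.716]]
wrist 6186.0 (array([0.48202337, 0.26323284]), np.float64(425.0156862745098))
scene 1082.0 (array([0.48124151, 0.26624599]), np.float64(115.65098039215687))
top 741.0 (array([0.48417999, 0.26208145]), np.float64(89.56078431372549))
[(0.89, 1282)]
or (array([ 0.50685164, -0.27312933,  1.75078863]), np.float64(100.82352941176471))
or (array([ 0.50931356, -0.27475797,  1.73704392]), np.float64(151.21568627450978))
or (array([ 0.50852557, -0.27296335,  0.07643768,  1.75533591]), np.float64(258.4823529411765), [np.float64(1309.0), np.float64(1282.0)])
via
turn deg (tool) [0. 0. 0.] shift mm (now frame) [-278.6   88.3  122. ] shift mm (goal frame) [-278.6   88.3  122. ]
path: err 0.0 margin 0.58 end q [ 0.43  0.41  1.39 -0.55  1.89  0.75]
path: err 0.0 margin 0.79 end q [-0.31  0.31  1.55  0.67  1.7  -0.57]
turn deg (tool) [  0.6  87.  -34.3] shift mm (now frame) [0. 0. 0.] shift mm (goal frame) [0. 0. 0.]
path: err 0.0 margin 0.66 end q [-0.81  0.85  0.98  0.42  1.97 -0.97]
turn deg (tool) [0. 0. 0.] shift mm (now frame) [-419.7  -54.  -185.9] shift mm (goal frame) [-419.7  -54.  -185.9]
path: err 0.0 margin 0.68 end q [-0.75  0.79  1.37  0.43  1.66 -1.06]
```

Request:
play_rows:
  motion:
    - {"offset":[-40,12,17],"turn":[0,0,0],"grip":91}
    - {"offset":[-40,12,17],"turn":[0,0,0],"grip":91}
    - {"offset":[-40,13,17],"turn":[0,0,0],"grip":91}
    - {"offset":[-40,13,18],"turn":[0,0,0],"grip":91}
    - {"offset":[-40,13,18],"turn":[0,0,0],"grip":91}
    - {"offset":[-40,13,18],"turn":[0,0,0],"grip":91}
    - {"offset":[-39,12,17],"turn":[0,0,0],"grip":91}

```text
time_s: 17.4
ee_pos: [0.4985, 0.0465, 0.3185]
tcp_rot: [0.219, 0.758, 0.53, -0.311]
force: [1.2, 0.2, -0.3]
gripper_width: 1.0
gripper_force: 0.0
```

Request:
play_rows:
  motion:
    - {"offset":[0,0,0],"turn":[0,7.25,-2.9],"grip":91}
    - {"offset":[0,0,0],"turn":[0,7.25,-2.9],"grip":91}
    - {"offset":[0,0,0],"turn":[0,7.25,-2.9],"grip":91}
    - {"offset":[0,0,0],"turn":[0,7.25,-2.9],"grip":91}
    - {"offset":[0,0,0],"turn":[0,7.25,-2.9],"grip":91}
    - {"offset":[0,0,0],"turn":[0,7.25,-2.9],"grip":91}
    - {"offset":[0,0,0],"turn":[0,7.25,-2.9],"grip":91}
    - {"offset":[0,0,0],"turn":[0,7.25,-2.9],"grip":91}
    - {"offset":[0,0,0],"turn":[0,7.25,-2.9],"grip":91}
    - {"offset":[0,0,0],"turn":[0,7.25,-2.9],"grip":91}
    - {"offset":[0,0,0],"turn":[0,7.25,-2.9],"grip":91}
    - {"offset":[0,0,0],"turn":[0,7.25,-2.9],"grip":91}

```text
time_s: 18.6
ee_pos: [0.4989, 0.0479, 0.3186]
tcp_rot: [-0.295, 0.584, 0.716, 0.244]
force: [-0.8, 0.6, -0.4]
gripper_width: 1.001
gripper_force: 0.0
```

```bash
python3 - <<'E'
from h import *
p,R=state()
h=np.array([np.cos(1.75),np.sin(1.75),0]);c0=np.array([.508,-.274,.076])
pg,Rg=goal(100.2,45,c0-.03*h,"flip");pp=pg-Rg.as_matrix()[:,2]*.13
delta(p,R,pp,Rg)
E
```

```text
t 18.6 p [0.4989 0.0479 0.3186] q [-0.35  0.32  1.55  0.66  1.71 -0.6 ] F [-0.8  0.6 -0.4] w 91.3 gf 0.0
 axes x,y,z [[-0.144, 0.693, 0.706], [0.98, 0.199, 0.005], [-0.137, 0.693, -0.708]]
turn deg (tool) [-0.7  0.1  1.1] shift mm (now frame) [-417.   -58.2 -185. ] shift mm (goal frame) [-417.9  -48.  -186. ]
```

Request:
play_rows:
  motion:
    - {"offset":[-42,-5,-18],"turn":[0,0,0.5],"grip":91}
    - {"offset":[-42,-5,-18],"turn":[0,0,0.5],"grip":91}
    - {"offset":[-42,-5,-19],"turn":[-0.3,0,0],"grip":91}
    - {"offset":[-42,-5,-19],"turn":[-0.3,0,0],"grip":91}
    - {"offset":[-42,-5,-19],"turn":[0,0,0],"grip":91}
    - {"offset":[-42,-5,-19],"turn":[0,0,0],"grip":91}
    - {"offset":[-42,-5,-19],"turn":[0,0,0],"grip":91}
    - {"offset":[-42,-5,-19],"turn":[0,0,0],"grip":91}
    - {"offset":[-42,-5,-18],"turn":[0,0,0],"grip":91}
    - {"offset":[-40,-5,-18],"turn":[0,0,0],"grip":91}
    - {"offset":[0,0,0],"turn":[0,0,0],"grip":91}
    - {"offset":[0,0,0],"turn":[0,0,0],"grip":91}

```text
time_s: 19.8
ee_pos: [0.5272, -0.382, 0.1547]
tcp_rot: [-0.294, 0.593, 0.709, 0.243]
force: [-0.5, 0.1, 0.3]
gripper_width: 1.0
gripper_force: 0.0
```

```bash
python3 - <<'E'
from fit import *
p,R=state()
im=ctrl.snapshot("wrist");cv2.imwrite("pics/w5.png",im[:,:,::-1])
k=cal("wrist");m=nm("wrist","can_orange")
if m is not None: print(m.sum(),fit([(k,m)],lambda p:lying([p[0],p[1],.076,p[2]]),[.508,-.274,1.75],[.01,.01,.05])[:2])
h=np.array([np.cos(1.75),np.sin(1.75),0]);c0=np.array([.508,-.274,.076])
pg,Rg=goal(100.2,45,c0-.03*h,"flip");delta(p,R,pg,Rg)
E
```

```text
t 19.8 p [ 0.5272 -0.382   0.1547] q [-0.84  0.85  1.    0.41  1.96 -0.99] F [-0.5  0.1  0.3] w 91.2 gf 0.0
 axes x,y,z [[-0.123, 0.698, 0.705], [0.984, 0.178, -0.005], [-0.129, 0.693, -0.709]]
7536.0 (array([ 0.50979048, -0.27134729,  1.75259641]), np.float64(305.10196078431375))
turn deg (tool) [-0.2  0.2 -0.2] shift mm (now frame) [  1.    0.7 130.8] shift mm (goal frame) [  0.6   0.2 130.8]
```

View pics/w5.png

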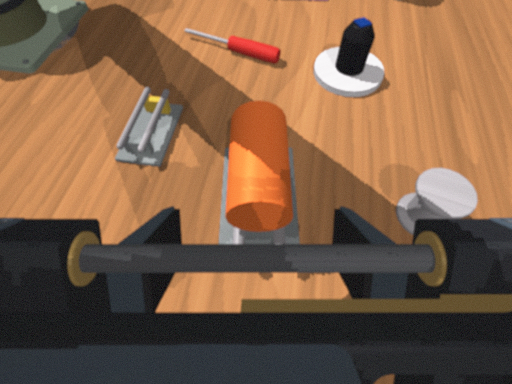

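The orange can is centred between the fingers at about (258,165), closed end towards us, with the post in view at (355,50). I approach and grip.

Request:
play_rows:
  motion:
    - {"offset":[0,0.5,35],"turn":[0,0,0],"grip":91}
    - {"offset":[0.5,0.5,35],"turn":[0,0,0],"grip":91}
    - {"offset":[0.5,0,35],"turn":[0,0,0],"grip":91}
    - {"offset":[0,0,20],"turn":[0,0,0],"grip":91}
    - {"offset":[0,0,6],"turn":[0,0,0],"grip":91}
    - {"offset":[0,0,0],"turn":[0,0,0],"grip":91}
    - {"offset":[0,0,0],"turn":[0,0,0],"grip":80}
    - {"offset":[0,0,0],"turn":[0,0,0],"grip":70}
    - {"offset":[0,0,0],"turn":[0,0,0],"grip":64}

```text
time_s: 20.8
ee_pos: [0.5121, -0.2908, 0.0643]
tcp_rot: [-0.292, 0.593, 0.71, 0.243]
force: [0.2, 0.4, 0.1]
gripper_width: 0.768
gripper_force: 0.0
```

Request:
play_rows:
  motion:
    - {"offset":[0,0,0],"turn":[0,0,0],"grip":55}
    - {"offset":[0,0,0],"turn":[0,0,0],"grip":55}
    - {"offset":[0,0,0],"turn":[0,0,0],"grip":55}
    - {"offset":[0,0,0],"turn":[0,0,0],"grip":55}

```text
time_s: 21.2
ee_pos: [0.5122, -0.2905, 0.064]
tcp_rot: [-0.292, 0.593, 0.71, 0.243]
force: [1.2, -3.4, 3.0]
gripper_width: 0.69
gripper_force: 25.0
```

```bash
python3 - <<'E'
from fit import *
p,R=state();g=p+ctrl.tcp_to_grasp*R.as_matrix()[:,2];print("grasp pt",g.round(4))
np.savez("orange_grasp.npz",p=p,R=R.as_matrix(),g=g)
print("up 100 tool",R.inv().apply([0,0,100]).round(1))
E
```

```text
t 21.2 p [ 0.5122 -0.2905  0.064 ] q [-0.77  0.8   1.34  0.42  1.66 -1.06] F [ 1.2 -3.4  3. ] w 63.0 gf 25.0
 axes x,y,z [[-0.125, 0.7, 0.703], [0.984, 0.178, -0.002], [-0.127, 0.691, -0.712]]
grasp pt [ 0.5146 -0.3035  0.0774]
up 100 tool [ 70.3  -0.2 -71.2]
```

Request:
play_rows:
  motion:
    - {"offset":[2,0,-2],"turn":[0,0,0],"grip":55}
    - {"offset":[7,0,-7],"turn":[0,0,0],"grip":55}
    - {"offset":[20,0,-20],"turn":[0,0,0],"grip":55}
    - {"offset":[28,0,-28],"turn":[0,0,0],"grip":55}
    - {"offset":[28,0,-28],"turn":[0,0,0],"grip":55}
    - {"offset":[28,0,-28],"turn":[0,0,0],"grip":55}
    - {"offset":[28,0,-28],"turn":[0,0,0],"grip":55}
    - {"offset":[15,0,-15],"turn":[0,0,0],"grip":55}
    - {"offset":[0,0,0],"turn":[0,0,0],"grip":55}

```text
time_s: 22.1
ee_pos: [0.5125, -0.2889, 0.2877]
tcp_rot: [-0.29, 0.593, 0.711, 0.242]
force: [1.0, 0.1, -2.8]
gripper_width: 0.688
gripper_force: 25.0
```

```bash
python3 - <<'E' | tail -17
from fit import *
from plan import path
p,R=state();q=ctrl.observe()["qpos"];z=R.as_matrix()[:,2];g=p+ctrl.tcp_to_grasp*z
ctrl.snapshot("wrist");k=cal("wrist");m=nm("wrist","can_orange")
def heldm(pr): # offset along axis, height off, yaw, pitch
    ax=np.array([np.cos(pr[2])*np.cos(pr[3]),np.sin(pr[2])*np.cos(pr[3]),np.sin(pr[3])]);return [cyl(g+ax*pr[0]+np.array([0,0,pr[1]]),ax,.031,.12)]
V=[]
if m is not None: V.append((k,m))
for c in("scene","top"):
    ctrl.snapshot(c);m=nm(c,"can_orange")
    if m is not None: V.append((cal(c),m))
for v in V: print(v[1].sum(),fit([v],lambda pr:heldm([pr[0],0,pr[1],pr[2]]),[.03,1.75,0],[.01,.05,.05])[:2])
print("all",fit(V,heldm,[.03,0,1.75,0],[.01,.005,.05,.05])[:2])
via=p+[.03,.08,.06]
Rg=goal(-110,45,[0,0,0])[1]
print("turn at via");delta(p,R,via,R);q1=path(p,R,via,R,q);q1=path(via,R,via,Rg,q1);delta(via,R,via,Rg)
pg,_=goal(-110,45,[.6095,-.0135,.21]);delta(via,Rg,pg,Rg);q1=path(via,Rg,pg,Rg,q1)
E
```

```text
[[0.94, 0.34, 0.0], [0.34, -0.94, -0.0], [-0.0, 0.0, -1.0]]
[[-1.0, 0.0, -0.0], [0.0, 1.0, -0.0], [0.0, -0.0, -1.0]]
[[-0.72, 0.01, -0.7], [0.01, 1.0, 0.0], [0.7, -0.0, -0.72]]
[[-0.73, 0.0, -0.68], [0.01, 1.0, -0.0], [0.68, -0.01, -0.73]]
t 22.1 p [ 0.5125 -0.2889  0.2877] q [-0.77  0.64  1.09  0.48  2.04 -0.87] F [ 1.   0.1 -2.8] w 62.7 gf 25.0
 axes x,y,z [[-0.129, 0.703, 0.7], [0.984, 0.18, 0.0], [-0.126, 0.688, -0.714]]
17577.0 (array([ 0.04110009,  1.74970531, -0.15904754]), np.float64(4673.192156862745))
1394.0 (array([ 0.03432939,  1.91232011, -0.15559731]), np.float64(625.1764705882354))
1991.0 (array([ 0.03149154,  1.75741221, -0.16087865]), np.float64(151.71372549019608))
all (array([ 0.03830413, -0.00777026,  1.75168738, -0.03659655]), np.float64(5403.607843137255))
turn at via
turn deg (tool) [0. 0. 0.] shift mm (now frame) [94.3 43.9  8.4] shift mm (goal frame) [94.3 43.9  8.4]
path: err 0.0 margin 0.56 end q [-0.64  0.57  1.04  0.58  2.07 -0.68]
path: err 0.0 margin 0.61 end q [ 0.01  0.38  1.37 -0.73  1.69  0.39]
turn deg (tool) [  0.2 -87.1  33.6] shift mm (now frame) [0. 0. 0.] shift mm (goal frame) [0. 0. 0.]
turn deg (tool) [0. 0. 0.] shift mm (now frame) [243.4  -3.8 -29.9] shift mm (goal frame) [243.4  -3.8 -29.9]
path: err 0.0 margin 0.62 end q [ 0.27  0.61  1.37 -0.62  1.67  0.72]
```

Request:
play_rows:
  motion:
    - {"offset":[14,7,1],"turn":[0,0,0],"grip":55}
    - {"offset":[22,10,2],"turn":[0,0,0],"grip":55}
    - {"offset":[22,10,2],"turn":[0,0,0],"grip":55}
    - {"offset":[22,10,2],"turn":[0,0,0],"grip":55}
    - {"offset":[14,7,1],"turn":[0,0,0],"grip":55}
  newtons: 35

```text
time_s: 22.9
ee_pos: [0.5433, -0.2075, 0.3462]
tcp_rot: [-0.293, 0.592, 0.71, 0.243]
force: [0.6, -0.2, -2.7]
gripper_width: 0.686
gripper_force: 35.0
```

Request:
play_rows:
  motion:
    - {"offset":[0,0,0],"turn":[0,-7.25,2.8],"grip":55}
    - {"offset":[0,0,0],"turn":[0,-7.25,2.8],"grip":55}
    - {"offset":[0,0,0],"turn":[0,-7.25,2.8],"grip":55}
    - {"offset":[0,0,0],"turn":[0,-7.25,2.8],"grip":55}
    - {"offset":[0,0,0],"turn":[0,-7.25,2.8],"grip":55}
    - {"offset":[0,0,0],"turn":[0,-7.25,2.8],"grip":55}
    - {"offset":[0,0,0],"turn":[0,-7.25,2.8],"grip":55}
    - {"offset":[0,0,0],"turn":[0,-7.25,2.8],"grip":55}
    - {"offset":[0,0,0],"turn":[0,-7.25,2.8],"grip":55}
    - {"offset":[0,0,0],"turn":[0,-7.25,2.8],"grip":55}
    - {"offset":[0,0,0],"turn":[0,-7.25,2.8],"grip":55}
    - {"offset":[0,0,0],"turn":[0,-7.25,2.8],"grip":55}

```text
time_s: 24.1
ee_pos: [0.5424, -0.2079, 0.3449]
tcp_rot: [0.218, 0.758, 0.53, -0.313]
force: [-0.2, 0.6, -2.7]
gripper_width: 0.685
gripper_force: 35.0
```

Request:
play_rows:
  motion:
    - {"offset":[20,0,-2],"turn":[0,0,0],"grip":55}
    - {"offset":[35,0,-5],"turn":[0,0,0],"grip":55}
    - {"offset":[40,0,-5],"turn":[0,0,0],"grip":55}
    - {"offset":[40,0,-5],"turn":[0,0,0],"grip":55}
    - {"offset":[35,0,-5],"turn":[0,0,0],"grip":55}
    - {"offset":[25,0,-4],"turn":[0,0,0],"grip":55}
    - {"offset":[10,0,-2],"turn":[0,0,0],"grip":55}
    - {"offset":[0,0,0],"turn":[0,0,0],"grip":55}
    - {"offset":[0,0,0],"turn":[0,0,0],"grip":55}

```text
time_s: 25.0
ee_pos: [0.599, -0.0547, 0.2215]
tcp_rot: [0.217, 0.758, 0.53, -0.312]
force: [0.5, 0.1, -2.0]
gripper_width: 0.685
gripper_force: 35.0
```

```bash
python3 - <<'E'
from fit import *
p,R=state();M=R.as_matrix();z=M[:,2];g=p+ctrl.tcp_to_grasp*z;print("grasp",g.round(4))
delta(p,R,*goal(-110,45,[.6095,-.0135,.21]))
for c in("scene","top","wrist"):
    im=ctrl.snapshot(c);r=ctrl.masks_of(c,"can_orange");k=cal(c);print(c,[(round(d["p"],2),int(d["pixels"].sum())) for d in r][:2])
    np.savez(f"o_{c}.npz",im=im,K=k[0],T=k[1],m=r[0]["pixels"] if r else 0)
a,b=[np.load(f"o_{c}.npz")["im"] for c in("scene","wrist")]
a=cv2.resize(a[90:290,130:386],(512,400));cv2.imwrite("pics/o1.png",np.vstack([a[:,:,::-1][:300],np.ascontiguousarray(b[:290,:,::-1])]))
E
```

```text
t 25.0 p [ 0.599  -0.0547  0.2215] q [ 0.22  0.58  1.37 -0.63  1.67  0.67] F [ 0.5  0.1 -2. ] w 62.4 gf 35.0
 axes x,y,z [[0.243, 0.668, -0.703], [0.939, -0.344, -0.002], [-0.243, -0.66, -0.711]]
grasp [ 0.6036 -0.0423  0.2349]
turn deg (tool) [-0.2 -0.3  0. ] shift mm (now frame) [38.1 -4.3 -2.7] shift mm (goal frame) [38.1 -4.3 -3. ]
scene [(0.81, 924)]
top [(0.95, 751)]
wrist [(0.75, 17661)]
```

View pics/o1.png

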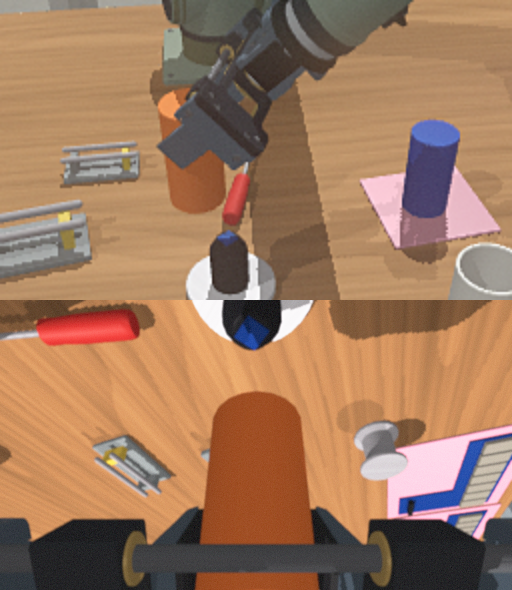

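The scene half of the picture shows the orange can held mouth down just behind the post, with the blue can on the mat. It seems to lean slightly, so I'll fit its tilt with the gripper occlusion ignored.

```bash
cat > held.py <<'E'
from fit import *
from scipy.optimize import minimize
def occl(im,m):
    h=cv2.cvtColor(im,cv2.COLOR_RGB2HSV);o=(h[...,1]<75)|(h[...,2]<60)
    return cv2.dilate(o.astype(np.uint8),np.ones((5,5)))>0
def fit_held(views,g,M,base,x0=(.03,0,0,0)):
    "params: along-axis offset of middle from grasp, lateral (horizontal, along approach), lean about tool y, roll about approach-h. base: nominal z_can axis"
    y=M[:,1];l=np.cross(y,base);l/=np.linalg.norm(l)
    W=[(k,m.astype(float),occl(im,m)&~m.astype(bool),300./m.sum()) for k,im,m in views]
    def pts(x):
        ax=Ro.from_rotvec(y*x[2]).apply(Ro.from_rotvec(l*x[3]).apply(base));lat=np.cross(y,ax)
        return cyl(g+ax*x[0]+lat*x[1],ax,.031,.12),ax
    def cost(x,w=W):
        return sum((np.abs(sil(k,pts(x)[0])-m)*~o).sum()*s for k,m,o,s in w)+ (x[1]/.004)**2*1+ (x[3]/.03)**2
    x0=np.array(x0);st=np.array([.008,.004,.06,.03])
    best=None
    for s in(1,-1):
        r=minimize(cost,x0,method="Nelder-Mead",options=dict(initial_simplex=np.vstack([x0]+[x0+s*st[i]*np.eye(4)[i] for i in range(4)]),maxiter=400,xatol=1e-4,fatol=.05))
        if best is None or r.fun<best.fun: best=r
    P,ax=pts(best.x);return best.x,best.fun,P.mean(0),ax
E
python3 - <<'E'
from held import *
p,R=state();M=R.as_matrix();g=p+ctrl.tcp_to_grasp*M[:,2]
V=[]
for c in("scene","top","wrist"):
    d=np.load(f"o_{c}.npz");V.append(((d["K"],d["T"]),d["im"],d["m"]))
for v in (V[:2],V[:1],V[1:2],V[2:],V):
    x,f,c,ax=fit_held(v,g,M,np.array([0,0,-1.]));print(x.round(4),round(f,1),"mid",c.round(4),"axis",ax.round(3),"mouth",(c+.06*ax).round(4))
E
```

```text
t 25.3 p [ 0.5989 -0.0547  0.2212] q [ 0.22  0.58  1.37 -0.63  1.67  0.67] F [-0.6  0.3 -2.9] w 62.2 gf 35.0
 axes x,y,z [[0.243, 0.669, -0.703], [0.939, -0.344, -0.002], [-0.243, -0.659, -0.711]]
[ 0.0271  0.0007 -0.0123  0.0266] 24.6 mid [ 0.6029 -0.0417  0.2075] axis [-0.029 -0.002 -1.   ] mouth [ 0.6012 -0.0418  0.1475]
[ 0.0276  0.0014 -0.0333  0.0379] 17.1 mid [ 0.6026 -0.0415  0.2069] axis [-0.047 -0.018 -0.999] mouth [ 0.5998 -0.0426  0.147 ]
[ 0.0254  0.     -0.0023  0.0028] 4.7 mid [ 0.6034 -0.0423  0.2092] axis [-0.003 -0.001 -1.   ] mouth [ 0.6032 -0.0424  0.1492]
[ 0.0393 -0.0011 -0.0903 -0.0019] 13.4 mid [ 0.602  -0.0467  0.1956] axis [-0.029 -0.085 -0.996] mouth [ 0.6002 -0.0518  0.1358]
[ 0.0269  0.0005 -0.007   0.0082] 55.2 mid [ 0.6034 -0.0419  0.2077] axis [-0.01  -0.004 -1.   ] mouth [ 0.6028 -0.0421  0.1477]
```

Request:
play_rows:
  motion:
    - {"offset":[10,-2,-10],"turn":[0,0,0],"grip":55}
    - {"offset":[10.5,-1.7,-10.3],"turn":[0,0,0],"grip":55}
    - {"offset":[10,0,10],"turn":[0,0,0],"grip":55}
    - {"offset":[14,0,14],"turn":[0,0,0],"grip":55}
    - {"offset":[7,0,7],"turn":[0,0,0],"grip":55}
    - {"offset":[0,0,0],"turn":[0,0,0],"grip":55}
    - {"offset":[0,0,0],"turn":[0,0,0],"grip":55}
    - {"offset":[0,0,0],"turn":[0,0,0],"grip":55}

```text
time_s: 26.1
ee_pos: [0.6058, -0.0253, 0.1774]
tcp_rot: [0.217, 0.758, 0.531, -0.312]
force: [0.3, -0.2, -2.1]
gripper_width: 0.685
gripper_force: 35.0
```

```bash
python3 - <<'E'
from held import *
p,R=state();M=R.as_matrix();g=p+ctrl.tcp_to_grasp*M[:,2];print("g",g.round(4))
V=[];IM={}
for c in("scene","top","wrist"):
    im=ctrl.snapshot(c);m=nm(c,"can_orange");V.append((cal(c),im,m));IM[c]=im
for v in (V[:2],V[:1],V[1:2],V[2:],V):
    x,f,c,ax=fit_held(v,g,M,np.array([0,0,-1.]));print(x.round(4),round(f,1),"mid",c.round(4),"axis",ax.round(3),"mouth",(c+.06*ax).round(4))
k=V[0][0];print("scene rim px",proj(*k,[.6095,-.0135,.1]))
a=IM["scene"][150:260,180:310];b=IM["wrist"][0:280]
cv2.imwrite("pics/o2.png",np.vstack([cv2.resize(a,(512,433))[:320],np.ascontiguousarray(b)])[:,:,::-1])
for v,c in((V[0],"scene"),):
    s=nm(c,"stand") if ctrl.snapshot(c) is not None else None
    print(s.sum() if s is not None else None)
E
```

```text
t 26.1 p [ 0.6058 -0.0253  0.1774] q [ 0.26  0.63  1.38 -0.61  1.63  0.74] F [ 0.3 -0.2 -2.1] w 62.5 gf 35.0
 axes x,y,z [[0.243, 0.669, -0.703], [0.939, -0.343, -0.002], [-0.242, -0.66, -0.711]]
g [ 0.6104 -0.0129  0.1907]
[ 0.0306  0.0006 -0.0176 -0.0012] 12.6 mid [ 0.6105 -0.0129  0.1601] axis [-0.005 -0.017 -1.   ] mouth [ 0.6102 -0.0139  0.1001]
[ 0.0306  0.0007 -0.0099 -0.0169] 10.0 mid [ 0.611  -0.0127  0.1601] axis [ 0.013 -0.015 -1.   ] mouth [ 0.6118 -0.0137  0.1002]
[ 0.0307 -0.001  -0.0468  0.0036] 1.4 mid [ 0.6095 -0.0152  0.1601] axis [-0.019 -0.043 -0.999] mouth [ 0.6083 -0.0178  0.1002]
[ 0.0394 -0.0011 -0.0651  0.006 ] 11.5 mid [ 0.6089 -0.0163  0.1515] axis [-0.028 -0.059 -0.998] mouth [ 0.6072 -0.0198  0.0916]
[ 0.035   0.     -0.0159  0.0115] 38.3 mid [ 0.6098 -0.0133  0.1557] axis [-0.016 -0.011 -1.   ] mouth [ 0.6089 -0.014   0.0957]
scene rim px [242.8502903  203.71443783]
1314.0
```

View pics/o2.png

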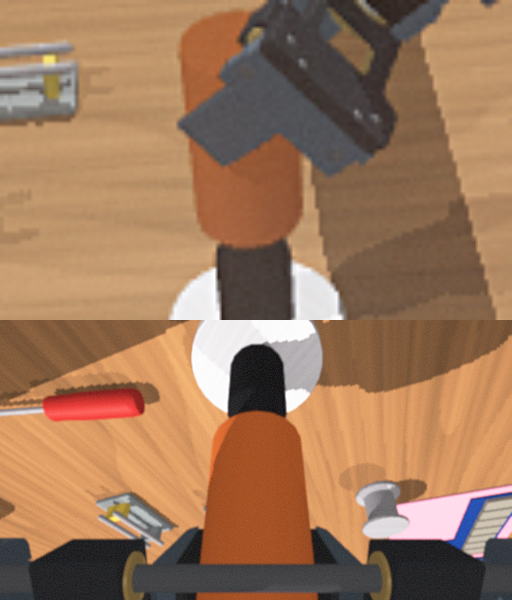

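The rim sits over the post in both views: rim centre at 249 against post at 254 in the scene half, 257 against 257 in the wrist half. There is a small lean, which I trim by 1.2° before lowering with force checks.

Request:
play_rows:
  motion:
    - {"offset":[0,0,0],"turn":[0,1.2,0],"grip":55}
    - {"offset":[3,0,3],"turn":[0,0,0],"grip":55}
    - {"offset":[5,0,5],"turn":[0,0,0],"grip":55}
    - {"offset":[5,0,5],"turn":[0,0,0],"grip":55}
    - {"offset":[5,0,5],"turn":[0,0,0],"grip":55}
    - {"offset":[0,0,0],"turn":[0,0,0],"grip":55}

```text
time_s: 27.1
ee_pos: [0.6049, -0.0246, 0.1495]
tcp_rot: [0.21, 0.76, 0.533, -0.306]
force: [0.2, -0.1, -2.3]
gripper_width: 0.686
gripper_force: 35.0
```

Request:
play_rows:
  motion:
    - {"offset":[4,0,4],"turn":[0,0,0],"grip":55}
    - {"offset":[4,0,4],"turn":[0,0,0],"grip":55}
    - {"offset":[4,0,4],"turn":[0,0,0],"grip":55}
    - {"offset":[0,0,0],"turn":[0,0,0],"grip":55}

```text
time_s: 27.5
ee_pos: [0.6053, -0.0242, 0.1332]
tcp_rot: [0.211, 0.76, 0.533, -0.305]
force: [-0.8, 0.4, -3.5]
gripper_width: 0.685
gripper_force: 35.0
```

```bash
python3 - <<'E'
from held import *
p,R=state();M=R.as_matrix();g=p+ctrl.tcp_to_grasp*M[:,2];print("g",g.round(4))
print("down 10",R.inv().apply([0,0,-10]).round(2))
V=[]
for c in("scene","top"):
    im=ctrl.snapshot(c);m=nm(c,"can_orange");V.append((cal(c),im,m))
for v in (V,V[:1],V[1:2]):
    x,f,c,ax=fit_held(v,g,M,np.array([0,0,-1.]));print(x.round(4),round(f,1),"mid",c.round(4),"axis",ax.round(3))
E
```

```text
t 27.5 p [ 0.6053 -0.0242  0.1332] q [ 0.26  0.66  1.43 -0.6   1.55  0.78] F [-0.8  0.4 -3.5] w 62.5 gf 35.0
 axes x,y,z [[0.245, 0.682, -0.689], [0.939, -0.343, -0.005], [-0.239, -0.646, -0.725]]
g [ 0.6098 -0.0121  0.1468]
down 10 [6.89 0.05 7.25]
[ 0.0966 -0.0189  0.0907  0.1671] 366.9 mid [ 0.5913 -0.0159  0.0502] axis [-0.126  0.141 -0.982]
[ 0.0306  0.001  -0.0064 -0.0075] 7.0 mid [ 0.6102 -0.0114  0.1162] axis [ 0.005 -0.009 -1.   ]
[ 0.3705 -0.0011  0.0159 -0.0333] 168.9 mid [ 0.623  -0.0118 -0.2234] axis [ 0.037  0.003 -0.999]
```

Request:
play_rows:
  motion:
    - {"offset":[4,0,4.2],"turn":[0,0,0],"grip":55}
    - {"offset":[5,0,5.2],"turn":[0,0,0],"grip":55}
    - {"offset":[5,0,5.2],"turn":[0,0,0],"grip":55}
    - {"offset":[5,0,5.2],"turn":[0,0,0],"grip":55}
    - {"offset":[4,0,4.2],"turn":[0,0,0],"grip":55}
    - {"offset":[2,0,2.1],"turn":[0,0,0],"grip":55}
    - {"offset":[0,0,0],"turn":[0,0,0],"grip":55}

```text
time_s: 28.4
ee_pos: [0.6054, -0.024, 0.0975]
tcp_rot: [0.211, 0.761, 0.533, -0.305]
force: [-0.9, -0.5, -2.4]
gripper_width: 0.684
gripper_force: 35.0
```

Request:
play_rows:
  motion:
    - {"offset":[1.4,0,1.4],"turn":[0,0,0],"grip":55}
    - {"offset":[1.4,0,1.4],"turn":[0,0,0],"grip":55}
    - {"offset":[0,0,0],"turn":[0,0,0],"grip":55}

```text
time_s: 28.7
ee_pos: [0.6056, -0.0239, 0.094]
tcp_rot: [0.211, 0.761, 0.533, -0.304]
force: [-0.8, -0.0, -2.6]
gripper_width: 0.687
gripper_force: 35.0
```

Request:
play_rows:
  motion:
    - {"offset":[0.7,0,0.7],"turn":[0,0,0],"grip":55}
    - {"offset":[0,0,0],"turn":[0,0,0],"grip":55}

```text
time_s: 28.9
ee_pos: [0.6057, -0.0238, 0.0931]
tcp_rot: [0.211, 0.761, 0.533, -0.304]
force: [0.2, -0.6, -2.8]
gripper_width: 0.683
gripper_force: 35.0
```

Continue in 1 mm steps until contact.

Request:
play_rows:
  motion:
    - {"offset":[0.7,0,0.7],"turn":[0,0,0],"grip":55}
    - {"offset":[0.7,0,0.7],"turn":[0,0,0],"grip":55}
    - {"offset":[0,0,0],"turn":[0,0,0],"grip":55}

```text
time_s: 29.2
ee_pos: [0.6056, -0.0238, 0.091]
tcp_rot: [0.211, 0.761, 0.533, -0.305]
force: [-0.4, 0.4, -3.3]
gripper_width: 0.685
gripper_force: 35.0
```

Request:
play_rows:
  motion:
    - {"offset":[0.7,0,0.7],"turn":[0,0,0],"grip":55}
    - {"offset":[0,0,0],"turn":[0,0,0],"grip":55}

```text
time_s: 29.4
ee_pos: [0.6056, -0.0238, 0.09]
tcp_rot: [0.211, 0.761, 0.533, -0.304]
force: [0.3, 0.5, -3.0]
gripper_width: 0.687
gripper_force: 35.0
```

Request:
play_rows:
  motion:
    - {"offset":[0.5,0,0.5],"turn":[0,0,0],"grip":55}
    - {"offset":[0,0,0],"turn":[0,0,0],"grip":55}

```text
time_s: 29.6
ee_pos: [0.6056, -0.0237, 0.0894]
tcp_rot: [0.211, 0.761, 0.533, -0.304]
force: [1.2, -0.1, -2.6]
gripper_width: 0.689
gripper_force: 35.0
```

Request:
play_rows:
  motion:
    - {"offset":[0.7,0,0.7],"turn":[0,0,0],"grip":55}
    - {"offset":[0,0,0],"turn":[0,0,0],"grip":55}

```text
time_s: 29.8
ee_pos: [0.6057, -0.0237, 0.089]
tcp_rot: [0.211, 0.761, 0.533, -0.304]
force: [-0.6, 1.1, 1.3]
gripper_width: 0.685
gripper_force: 35.0
```

Request:
play_rows:
  motion:
    - {"offset":[0.7,0,0.7],"turn":[0,0,0],"grip":55}
    - {"offset":[0,0,0],"turn":[0,0,0],"grip":55}

```text
time_s: 30.0
ee_pos: [0.6057, -0.0237, 0.089]
tcp_rot: [0.212, 0.761, 0.533, -0.305]
force: [-0.4, 2.2, 5.8]
gripper_width: 0.684
gripper_force: 35.0
```

Request:
play_rows:
  motion:
    - {"offset":[0.5,0,0.5],"turn":[0,0,0],"grip":55}
    - {"offset":[0,0,0],"turn":[0,0,0],"grip":55}

```text
time_s: 30.2
ee_pos: [0.6057, -0.0236, 0.0889]
tcp_rot: [0.212, 0.761, 0.533, -0.305]
force: [-0.4, 3.3, 7.7]
gripper_width: 0.683
gripper_force: 35.0
```

The can is seated on the base at the expected height. I release and back out.

Request:
play_rows:
  motion:
    - {"offset":[0,0,0],"turn":[0,0,0],"grip":66}
    - {"offset":[0,0,0],"turn":[0,0,0],"grip":75}
    - {"offset":[0,0,0],"turn":[0,0,0],"grip":91}
    - {"offset":[0,0,0],"turn":[0,0,0],"grip":91}
    - {"offset":[0,0,0],"turn":[0,0,0],"grip":91}
    - {"offset":[0,0,-15],"turn":[0,0,0],"grip":91}
    - {"offset":[0,0,-35],"turn":[0,0,0],"grip":91}
    - {"offset":[0,0,-40],"turn":[0,0,0],"grip":91}
    - {"offset":[0,0,-40],"turn":[0,0,0],"grip":91}
    - {"offset":[0,0,0],"turn":[0,0,0],"grip":91}
    - {"offset":[0,0,0],"turn":[0,0,0],"grip":91}

```text
time_s: 31.3
ee_pos: [0.637, 0.0612, 0.1817]
tcp_rot: [0.211, 0.761, 0.533, -0.303]
force: [-0.0, -0.4, 0.5]
gripper_width: 0.999
gripper_force: 0.0
```

```bash
python3 - <<'E' | tail -14
from fit import *
from plan import path
p,R=state();q=ctrl.observe()["qpos"]
O=[];B=[]
for c in("wrist","scene","top"):
    ctrl.snapshot(c);k=cal(c);m=nm(c,"can_orange")
    if m is not None:
        O.append((k,m));print(c,"orange",fit([(k,m)],lambda p:standing([*p,.072]),[.6095,-.0135],[.01,.01])[:2])
    m=nm(c,"can_blue")
    if m is not None: B.append((k,m));print(c,"blue",m.sum())
print("orange",fit(O[-2:],standing,[.6095,-.0135,.072],[.01,.01,.01])[:2])
print("blue",fit(B[-2:],standing,[.483,.264,.064],[.01,.01,.01])[:2])
pg,Rg=goal(-110,45,[.485,.2655,.0944]);pp=pg-Rg.as_matrix()[:,2]*.13
up=p+[0,.05,.09];
delta(p,R,up,Rg);q=path(p,R,up,Rg,q);u2=pp+[0,0,.04];delta(up,Rg,u2,Rg);q=path(up,Rg,u2,Rg,q)
E
```

```text
[[-0.73, 0.0, -0.68], [0.01, 1.0, -0.0], [0.68, -0.01, -0.73]]
t 31.3 p [0.637  0.0612 0.1817] q [ 0.35  0.71  1.21 -0.56  1.75  0.75] F [-0.  -0.4  0.5] w 91.1 gf 0.0
 axes x,y,z [[0.247, 0.683, -0.687], [0.94, -0.342, -0.002], [-0.236, -0.645, -0.727]]
wrist orange (array([ 0.60921165, -0.01176403]), np.float64(270.4392156862745))
scene orange (array([ 0.60787894, -0.01059004]), np.float64(92.04313725490195))
scene blue 1018.0
top orange (array([ 0.61067835, -0.01075029]), np.float64(99.81960784313726))
top blue 2164.0
orange (array([ 0.60953928, -0.0106421 ,  0.07116787]), np.float64(193.60784313725486))
blue (array([ 0.40618826,  0.29536902, -0.00047156]), np.float64(3001.039215686275))
turn deg (tool) [-0.1 -1.6  0.1] shift mm (now frame) [-27.7 -17.3 -97.6] shift mm (goal frame) [-30.4 -17.1 -96.9]
path: err 0.0 margin 0.64 end q [ 0.43  0.71  0.98 -0.58  1.99  0.68]
turn deg (tool) [0. 0. 0.] shift mm (now frame) [ 162.8 -195.6  -79.9] shift mm (goal frame) [ 162.8 -195.6  -79.9]
path: err 0.0 margin 0.56 end q [ 0.76  0.78  0.99 -0.37  2.07  1.04]
```

Request:
play_rows:
  motion:
    - {"offset":[-9,-5,-33],"turn":[0,-0.5,0],"grip":91}
    - {"offset":[-9,-6,-33],"turn":[0,-0.5,0],"grip":91}
    - {"offset":[-9,-6,-32],"turn":[0,-0.6,0],"grip":91}
    - {"offset":[27,-32,-13],"turn":[0,0,0],"grip":91}
    - {"offset":[27,-33,-13],"turn":[0,0,0],"grip":91}
    - {"offset":[27,-33,-13],"turn":[0,0,0],"grip":91}
    - {"offset":[27,-33,-13],"turn":[0,0,0],"grip":91}
    - {"offset":[27,-33,-14],"turn":[0,0,0],"grip":91}
    - {"offset":[27,-32,-14],"turn":[0,0,0],"grip":91}
    - {"offset":[0,0,0],"turn":[0,0,0],"grip":91}
    - {"offset":[0,0,0],"turn":[0,0,0],"grip":91}

```text
time_s: 32.85
ee_pos: [0.5117, 0.3401, 0.2124]
tcp_rot: [0.219, 0.756, 0.531, -0.315]
force: [1.0, 0.4, -0.7]
gripper_width: 0.993
gripper_force: 0.0
```

```bash
python3 - <<'E'
from fit import *
p,R=state();Rg=goal(-110,45,[0,0,0])[1]
ctrl.snapshot("wrist");k=cal("wrist");m=nm("wrist","can_blue")
if m is not None:print(m.sum(),fit([(k,m)],lambda p:standing([*p,.064]),[.483,.264],[.01,.01])[:2])
ctrl.snapshot("top");k=cal("top");m=nm("top","can_blue")
if m is not None:print(m.sum(),fit([(k,m)],lambda p:standing([*p,.064]),[.483,.264],[.01,.01])[:2])
pg=np.array([.4802,.2531,.0811]);delta(p,R,pg-.08*Rg.as_matrix()[:,2],Rg);delta(p,R,pg,Rg)
E
```

```text
t 32.85 p [0.5117 0.3401 0.2124] q [ 0.75  0.78  1.   -0.38  2.06  1.04] F [ 1.   0.4 -0.7] w 90.5 gf 0.0
 axes x,y,z [[0.238, 0.664, -0.709], [0.94, -0.341, -0.003], [-0.244, -0.666, -0.705]]
6579.0 (array([0.48386892, 0.26254911]), np.float64(204.0705882352941))
756.0 (array([0.48374115, 0.26254342]), np.float64(75.7921568627451))
turn deg (tool) [-0.1  0.1  0.2] shift mm (now frame) [27.6  0.3 78.2] shift mm (goal frame) [27.4  0.1 78.3]
turn deg (tool) [-0.1  0.1  0.2] shift mm (now frame) [ 27.8   0.5 158.2] shift mm (goal frame) [2.740e+01 1.000e-01 1.583e+02]
```

Request:
play_rows:
  motion:
    - {"offset":[9,0,26],"turn":[0,0,0],"grip":91}
    - {"offset":[9.5,0.2,26],"turn":[0,0,0],"grip":91}
    - {"offset":[9,0.2,26],"turn":[0,0,0],"grip":91}
    - {"offset":[0,0,30],"turn":[0,0,0],"grip":91}
    - {"offset":[0,0,30],"turn":[0,0,0],"grip":91}
    - {"offset":[0,0,16],"turn":[0,0,0],"grip":91}
    - {"offset":[0,0,4],"turn":[0,0,0],"grip":91}
    - {"offset":[0,0,0],"turn":[0,0,0],"grip":80}
    - {"offset":[0,0,0],"turn":[0,0,0],"grip":70}
    - {"offset":[0,0,0],"turn":[0,0,0],"grip":64}
  newtons: 25

```text
time_s: 34.05
ee_pos: [0.481, 0.2535, 0.0825]
tcp_rot: [0.218, 0.757, 0.53, -0.314]
force: [0.3, -0.6, 0.8]
gripper_width: 0.767
gripper_force: 0.0
```

Request:
play_rows:
  motion:
    - {"offset":[0,0,0],"turn":[0,0,0],"grip":55}
    - {"offset":[0,0,0],"turn":[0,0,0],"grip":55}
    - {"offset":[0,0,0],"turn":[0,0,0],"grip":55}
    - {"offset":[0,0,0],"turn":[0,0,0],"grip":55}
  newtons: 40

```text
time_s: 34.45
ee_pos: [0.4803, 0.2532, 0.0823]
tcp_rot: [0.218, 0.757, 0.53, -0.315]
force: [-0.4, 1.9, 4.2]
gripper_width: 0.675
gripper_force: 40.0
```

```bash
python3 - <<'E'|tail -14
from fit import *
from plan import path
p,R=state();M=R.as_matrix();g=p+ctrl.tcp_to_grasp*M[:,2];print("g",g.round(4));np.savez("blue_grasp.npz",g=g,R=M,p=p)
q=ctrl.observe()["qpos"]
up=p+[0,0,.14];via=np.array([.53,.02,.33])
Rg=Ro.from_matrix(np.load("orange_grasp.npz")["R"]);po=np.load("orange_grasp.npz")["p"]+[0,0,.12]
delta(p,R,up,R);q=path(p,R,up,R,q);delta(up,R,via,R);q=path(up,R,via,R,q);delta(via,R,via,Rg);q=path(via,R,via,Rg,q);delta(via,Rg,po,Rg);q=path(via,Rg,po,Rg,q)
E
```

```text
[[-1.0, 0.0, -0.0], [0.0, 1.0, -0.0], [0.0, -0.0, -1.0]]
[[-0.72, 0.01, -0.7], [0.01, 1.0, 0.0], [0.7, -0.0, -0.72]]
[[-0.73, 0.0, -0.68], [0.01, 1.0, -0.0], [0.68, -0.01, -0.73]]
t 34.45 p [0.4803 0.2532 0.0823] q [ 0.69  0.75  1.41 -0.37  1.68  1.13] F [-0.4  1.9  4.2] w 61.6 gf 40.0
 axes x,y,z [[0.24, 0.665, -0.707], [0.939, -0.343, -0.003], [-0.244, -0.664, -0.707]]
g [0.4849 0.2657 0.0956]
turn deg (tool) [0. 0. 0.] shift mm (now frame) [-99.   -0.4 -98.9] shift mm (goal frame) [-99.   -0.4 -98.9]
path: err 0.0 margin 0.69 end q [ 0.7   0.62  1.27 -0.39  1.94  1.04]
turn deg (tool) [0. 0. 0.] shift mm (now frame) [-219.3  126.2   66.6] shift mm (goal frame) [-219.3  126.2   66.6]
path: err 0.0 margin 0.7 end q [ 0.37  0.44  1.32 -0.6   1.9   0.67]
turn deg (tool) [ -0.2  87.3 -33.6] shift mm (now frame) [0. 0. 0.] shift mm (goal frame) [0. 0. 0.]
path: err 0.0 margin 0.77 end q [-0.35  0.36  1.44  0.67  1.75 -0.54]
turn deg (tool) [0. 0. 0.] shift mm (now frame) [-317.8  -72.6 -108.4] shift mm (goal frame) [-317.8  -72.6 -108.4]
path: err 0.0 margin 0.78 end q [-0.75  0.69  1.24  0.45  1.85 -0.95]
```

Request:
play_rows:
  motion:
    - {"offset":[-5,0,-5],"turn":[0,0,0],"grip":55}
    - {"offset":[-16,0,-16],"turn":[0,0,0],"grip":55}
    - {"offset":[-20,0,-20],"turn":[0,0,0],"grip":55}
    - {"offset":[-20,0,-20],"turn":[0,0,0],"grip":55}
    - {"offset":[-20,0,-20],"turn":[0,0,0],"grip":55}
    - {"offset":[-18,0,-18],"turn":[0,0,0],"grip":55}

```text
time_s: 35.05
ee_pos: [0.4808, 0.2526, 0.2227]
tcp_rot: [0.218, 0.756, 0.53, -0.315]
force: [1.5, -0.1, -3.2]
gripper_width: 0.677
gripper_force: 40.0
```

Request:
play_rows:
  motion:
    - {"offset":[-20,12,6],"turn":[0,0,0],"grip":55}
    - {"offset":[-30,17,9],"turn":[0,0,0],"grip":55}
    - {"offset":[-35,20,11],"turn":[0,0,0],"grip":55}
    - {"offset":[-35,20,11],"turn":[0,0,0],"grip":55}
    - {"offset":[-35,20,11],"turn":[0,0,0],"grip":55}
    - {"offset":[-30,17,9],"turn":[0,0,0],"grip":55}
    - {"offset":[-22,13,6],"turn":[0,0,0],"grip":55}
    - {"offset":[-12,7,4],"turn":[0,0,0],"grip":55}

```text
time_s: 35.85
ee_pos: [0.53, 0.0169, 0.3296]
tcp_rot: [0.218, 0.757, 0.529, -0.315]
force: [0.4, 0.0, -3.1]
gripper_width: 0.676
gripper_force: 40.0
```

Request:
play_rows:
  motion:
    - {"offset":[0,0,0],"turn":[0,7.27,-2.8],"grip":55}
    - {"offset":[0,0,0],"turn":[0,7.27,-2.8],"grip":55}
    - {"offset":[0,0,0],"turn":[0,7.27,-2.8],"grip":55}
    - {"offset":[0,0,0],"turn":[0,7.27,-2.8],"grip":55}
    - {"offset":[0,0,0],"turn":[0,7.27,-2.8],"grip":55}
    - {"offset":[0,0,0],"turn":[0,7.27,-2.8],"grip":55}
    - {"offset":[0,0,0],"turn":[0,7.27,-2.8],"grip":55}
    - {"offset":[0,0,0],"turn":[0,7.27,-2.8],"grip":55}
    - {"offset":[0,0,0],"turn":[0,7.27,-2.8],"grip":55}
    - {"offset":[0,0,0],"turn":[0,7.27,-2.8],"grip":55}
    - {"offset":[0,0,0],"turn":[0,7.27,-2.8],"grip":55}
    - {"offset":[0,0,0],"turn":[0,7.27,-2.8],"grip":55}

```text
time_s: 37.05
ee_pos: [0.5295, 0.0186, 0.3285]
tcp_rot: [-0.294, 0.593, 0.709, 0.242]
force: [-0.3, -0.0, -3.4]
gripper_width: 0.676
gripper_force: 40.0
```

```bash
cat > cradle.py <<'E'
from fit import *
def box(c,yaw,x0,x1,y0,y1,z0,z1):
    R=Ro.from_euler("Z",yaw);return np.array([R.apply([x,y,z])+[c[0],c[1],0] for x in(x0,x1) for y in(y0,y1) for z in(z0,z1)])
def cr(p):
    c,yw=p[:2],p[2];R=Ro.from_euler("Z",yw);o=[box(c,yw,-.08,.08,-.045,.045,0,.01)]
    for s in(-1,1):
        o.append(cyl(R.apply([0,s*.02,.045])+[c[0],c[1],0],R.apply([1,0,0]),.006,.162));o.append(box(c,yw,s*.055-.007,s*.055+.007,-.025,.025,.01,.045))
    return o
def best(r,k):  # the mask nearest the large cradle's expected place
    u=proj(*k,[.508,-.274,.02]);return min(r,key=lambda d:np.hypot(*(np.argwhere(d["pixels"]).mean(0)[::-1]-u)))
E
python3 - <<'E'
from cradle import *
p,R=state();M=R.as_matrix();g=p+ctrl.tcp_to_grasp*M[:,2];print("g",g.round(4))
V=[]
for c in("scene","top"):
    ctrl.snapshot(c);k=cal(c);r=ctrl.masks_of(c,"cradle")
    print(c,[(round(d["p"],2),int(d["pixels"].sum()),np.round(np.argwhere(d["pixels"]).mean(0)).tolist()) for d in r])
    if r: V.append((k,best(r,k)["pixels"].astype(float)))
for v in V: print(fit([v],cr,[.508,-.274,1.75],[.01,.01,.05]))
print("all",fit(V,cr,[.508,-.274,1.75],[.01,.01,.05]))
E
```

```text
t 37.05 p [0.5295 0.0186 0.3285] q [-0.38  0.37  1.45  0.65  1.76 -0.57] F [-0.3 -0.  -3.4] w 61.6 gf 40.0
 axes x,y,z [[-0.124, 0.699, 0.704], [0.984, 0.179, -0.005], [-0.13, 0.692, -0.71]]
g [0.532  0.0056 0.3419]
scene [(0.96, 1954, [211.0, 140.0]), (0.7, 597, [172.0, 180.0])]
top [(0.48, 49, [193.0, 343.0])]
(array([ 0.50723131, -0.27691986,  1.76889794]), np.float64(244.07450980392156), [np.float64(1954.0)])
(array([ 0.53504305, -0.26060999,  1.69375352]), np.float64(2252.3568627450977), [np.float64(49.0)])
all (array([ 0.50807888, -0.27713697,  1.76470917]), np.float64(2509.6), [np.float64(1954.0), np.float64(49.0)])
```

```bash
python3 - <<'E'
from h import *
p,R=state();h=np.array([np.cos(1.76),np.sin(1.76),0]);mid=np.array([.5075,-.2755,.079])
pg,Rg=goal(np.degrees(1.76),45,mid-.0316*h+[0,0,.1],"flip");delta(p,R,pg,Rg)
E
```

```text
t 37.25 p [0.53  0.019 0.328] q [-0.37  0.37  1.45  0.65  1.76 -0.57] F [-0.  -0.1 -2.3] w 61.5 gf 40.0
 axes x,y,z [[-0.12, 0.703, 0.701], [0.984, 0.178, -0.009], [-0.131, 0.689, -0.713]]
turn deg (tool) [ 0.1  0.5 -0.8] shift mm (now frame) [-331.2  -72.7  -96.9] shift mm (goal frame) [-329.3  -77.5  -99.7]
```

Request:
play_rows:
  motion:
    - {"offset":[-16,-4,-5],"turn":[0,0.1,-0.2],"grip":55}
    - {"offset":[-30,-7,-9],"turn":[0,0.1,-0.2],"grip":55}
    - {"offset":[-36,-8,-11],"turn":[0,0.1,-0.2],"grip":55}
    - {"offset":[-36,-8,-11],"turn":[0,0.1,-0.2],"grip":55}
    - {"offset":[-36,-8,-11],"turn":[0,0.1,0],"grip":55}
    - {"offset":[-36,-8,-11],"turn":[0,0,0],"grip":55}
    - {"offset":[-36,-8,-11],"turn":[0,0,0],"grip":55}
    - {"offset":[-36,-8,-11],"turn":[0,0,0],"grip":55}
    - {"offset":[-34,-8,-10],"turn":[0,0,0],"grip":55}
    - {"offset":[-22,-6,-6],"turn":[0,0,0],"grip":55}
    - {"offset":[-12,-2.5,-2],"turn":[0,0,0],"grip":55}
    - {"offset":[0,0,0],"turn":[0,0,0],"grip":55}

```text
time_s: 38.45
ee_pos: [0.5131, -0.292, 0.1646]
tcp_rot: [-0.295, 0.588, 0.712, 0.245]
force: [-0.6, 0.3, -2.2]
gripper_width: 0.676
gripper_force: 40.0
```

```bash
python3 - <<'E'
from cradle import *
from held import fit_held,occl
p,R=state();M=R.as_matrix();g=p+ctrl.tcp_to_grasp*M[:,2];print("g",g.round(4))
base=np.array([np.cos(1.76),np.sin(1.76),0])
IM={};V=[]
for c in("scene","top","wrist"):
    im=ctrl.snapshot(c);IM[c]=im;k=cal(c);r=ctrl.masks_of(c,"cradle");m=nm(c,"can_blue")
    print(c,[(round(d["p"],2),int(d["pixels"].sum()),np.round(np.argwhere(d["pixels"]).mean(0)).tolist()) for d in r],"blue",None if m is None else m.sum())
    np.savez(f"b_{c}.npz",im=im,K=k[0],T=k[1],m=m if m is not None else 0,c=best(r,k)["pixels"] if r else 0)
    if m is not None: V.append((k,im,m))
    if r and c!="wrist":
        mm=best(r,k)["pixels"].astype(float);print("cradle",fit([(k,mm)],cr,[.5075,-.2755,1.76],[.01,.01,.05])[:2])
for v in V+[]:
    x,f,c,ax=fit_held([v],g,M,base,(.031,0,0,0));print(x.round(4),round(f,1),"mid",c.round(4),"axis",ax.round(3))
cv2.imwrite("pics/b1.png",np.vstack([cv2.resize(IM["scene"][150:260,70:230],(512,352))[:300],cv2.resize(IM["top"][140:250,300:460],(512,352))[:300]])[:,:,::-1])
E
```

```text
t 38.45 p [ 0.5131 -0.292   0.1646] q [-0.77  0.72  1.24  0.44  1.84 -0.99] F [-0.6  0.3 -2.2] w 61.7 gf 40.0
 axes x,y,z [[-0.135, 0.693, 0.708], [0.982, 0.188, 0.003], [-0.131, 0.696, -0.706]]
g [ 0.5156 -0.305   0.1779]
scene [(0.76, 1872, [211.0, 141.0]), (0.64, 674, [171.0, 180.0])] blue 1191.0
cradle (array([ 0.50689938, -0.27608709,  1.77031749]), np.float64(299.23137254901957))
top [(0.68, 669, [253.0, 333.0]), (0.6, 1013, [197.0, 362.0])] blue 1586.0
cradle (array([ 0.5095223 , -0.27504348,  1.76062811]), np.float64(1301.1960784313726))
wrist [(0.62, 3622, [186.0, 138.0])] blue 17687.0
[ 0.0336  0.0002 -0.0252 -0.0066] 1.7 mid [ 0.5095 -0.272   0.1773] axis [-0.181  0.983 -0.025]
[ 0.0322  0.0009 -0.0326  0.0063] 2.3 mid [ 0.5093 -0.2734  0.1777] axis [-0.194  0.98  -0.033]
[ 0.0399 -0.0002 -0.0662 -0.0047] 9.6 mid [ 0.5083 -0.2659  0.1751] axis [-0.183  0.981 -0.066]
```

View pics/b1.png

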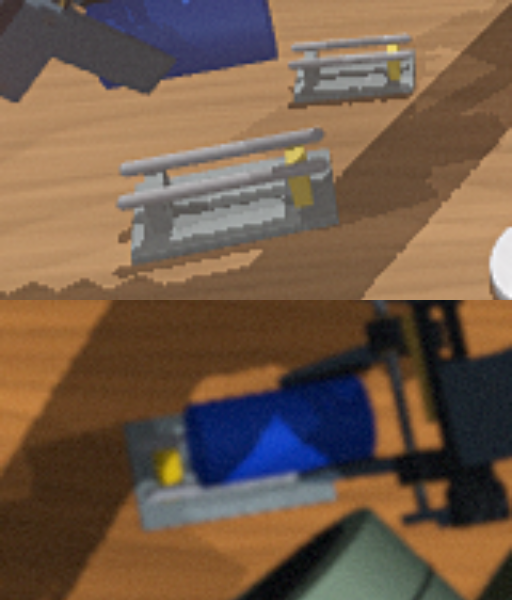

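Both views show the blue can level above the large cradle, its mouth at the yellow end, about 2 mm off centre and dipping 1.6°. I trim that and lower.

Request:
play_rows:
  motion:
    - {"offset":[-1,-1,-1],"turn":[0,1.6,0],"grip":55}
    - {"offset":[-6,0,6],"turn":[0,0,0],"grip":55}
    - {"offset":[-13,0,13],"turn":[0,0,0],"grip":55}
    - {"offset":[-15,0,15],"turn":[0,0,0],"grip":55}
    - {"offset":[-14,0,14],"turn":[0,0,0],"grip":55}
    - {"offset":[-8,0,8],"turn":[0,0,0],"grip":55}
    - {"offset":[-4,0,4],"turn":[0,0,0],"grip":55}
    - {"offset":[0,0,0],"turn":[0,0,0],"grip":55}
    - {"offset":[0,0,0],"turn":[0,0,0],"grip":55}

```text
time_s: 39.8
ee_pos: [0.5123, -0.2911, 0.0809]
tcp_rot: [-0.304, 0.584, 0.708, 0.254]
force: [-0.5, -0.1, -2.0]
gripper_width: 0.676
gripper_force: 40.0
```

```bash
python3 - <<'E'
from cradle import *
from held import fit_held
p,R=state();M=R.as_matrix();g=p+ctrl.tcp_to_grasp*M[:,2];print("g",g.round(4))
base=np.array([np.cos(1.76),np.sin(1.76),0]);V=[]
for c in("scene","top"):
    im=ctrl.snapshot(c);k=cal(c);m=nm(c,"can_blue")
    if m is not None:
        V.append((k,im,m));x,f,cc,ax=fit_held([V[-1]],g,M,base,(.031,0,0,0));print(c,x.round(4),round(f,1),"mid",cc.round(4),"axis",ax.round(3))
x,f,cc,ax=fit_held(V,g,M,base,(.031,0,0,0));print("both",x.round(4),round(f,1),"mid",cc.round(4),"axis",ax.round(3))
print("down10",R.inv().apply([0,0,-10]).round(2),"h1mm",R.inv().apply(base).round(2))
E
```

```text
t 39.8 p [ 0.5123 -0.2911  0.0809] q [-0.78  0.81  1.31  0.43  1.72 -1.06] F [-0.5 -0.1 -2. ] w 61.7 gf 40.0
 axes x,y,z [[-0.133, 0.673, 0.727], [0.982, 0.189, 0.005], [-0.134, 0.715, -0.686]]
g [ 0.5148 -0.3046  0.0938]
scene [ 0.0331  0.     -0.0004 -0.    ] 0.0 mid [ 0.5086 -0.2721  0.0938] axis [-0.188  0.982 -0.   ]
top [ 0.0355 -0.      0.1504 -0.0042] 1.6 mid [ 0.5083 -0.27    0.0991] axis [-0.183  0.972  0.15 ]
both [ 0.0325 -0.0008  0.0456 -0.0154] 2.1 mid [ 0.5092 -0.2725  0.0945] axis [-0.173  0.984  0.046]
down10 [-7.27 -0.05  6.86] h1mm [0.69 0.   0.73]
```

Request:
play_rows:
  motion:
    - {"offset":[-1.7,-0.5,-1.8],"turn":[0,0,0],"grip":55}
    - {"offset":[-3,0,2.8],"turn":[0,0,0],"grip":55}
    - {"offset":[-3,0,2.8],"turn":[0,0,0],"grip":55}
    - {"offset":[-2,0,1.9],"turn":[0,0,0],"grip":55}
    - {"offset":[0,0,0],"turn":[0,0,0],"grip":55}

```text
time_s: 40.5
ee_pos: [0.5118, -0.2932, 0.0686]
tcp_rot: [-0.305, 0.584, 0.708, 0.254]
force: [-0.1, 0.2, -3.8]
gripper_width: 0.672
gripper_force: 40.0
```

Request:
play_rows:
  motion:
    - {"offset":[-0.7,0,0.7],"turn":[0,0,0],"grip":55}
    - {"offset":[-0.7,0,0.7],"turn":[0,0,0],"grip":55}
    - {"offset":[0,0,0],"turn":[0,0,0],"grip":55}

```text
time_s: 40.8
ee_pos: [0.512, -0.2934, 0.0673]
tcp_rot: [-0.304, 0.584, 0.708, 0.254]
force: [0.0, -0.7, -2.9]
gripper_width: 0.676
gripper_force: 40.0
```

Request:
play_rows:
  motion:
    - {"offset":[-0.7,0,0.7],"turn":[0,0,0],"grip":55}
    - {"offset":[0,0,0],"turn":[0,0,0],"grip":55}

```text
time_s: 41.0
ee_pos: [0.5121, -0.2934, 0.0665]
tcp_rot: [-0.304, 0.584, 0.708, 0.254]
force: [0.1, -0.5, -2.5]
gripper_width: 0.68
gripper_force: 40.0
```

Request:
play_rows:
  motion:
    - {"offset":[-0.7,0,0.7],"turn":[0,0,0],"grip":55}
    - {"offset":[0,0,0],"turn":[0,0,0],"grip":55}

```text
time_s: 41.2
ee_pos: [0.5121, -0.2933, 0.0662]
tcp_rot: [-0.304, 0.584, 0.708, 0.254]
force: [0.8, -0.4, 2.4]
gripper_width: 0.676
gripper_force: 40.0
```

Contact came at the predicted height. One small extra settle before release.

Request:
play_rows:
  motion:
    - {"offset":[-0.4,0,0.4],"turn":[0,0,0],"grip":55}
    - {"offset":[0,0,0],"turn":[0,0,0],"grip":55}

```text
time_s: 41.4
ee_pos: [0.5121, -0.2933, 0.066]
tcp_rot: [-0.304, 0.584, 0.708, 0.254]
force: [0.2, -0.7, 5.4]
gripper_width: 0.674
gripper_force: 40.0
```

```bash
python3 - <<'E'
from cradle import *
from held import fit_held
p,R=state();M=R.as_matrix();g=p+ctrl.tcp_to_grasp*M[:,2];print("g",g.round(4),ctrl.observe()["wrist_torque"].round(3))
base=np.array([np.cos(1.76),np.sin(1.76),0])
for c in("scene","top"):
    im=ctrl.snapshot(c);k=cal(c);m=nm(c,"can_blue")
    if m is not None:
        # whole can known apart from occluder: report mouth-end extents too
        x,f,cc,ax=fit_held([(k,im,m)],g,M,base,(.031,0,0,0));print(c,m.sum(),x.round(4),round(f,1),"mid",cc.round(4),"axis",ax.round(3))
E
```

```text
t 41.4 p [ 0.5121 -0.2933  0.066 ] q [-0.78  0.82  1.32  0.43  1.7  -1.07] F [ 0.2 -0.7  5.4] w 61.5 gf 40.0
 axes x,y,z [[-0.133, 0.673, 0.728], [0.982, 0.189, 0.005], [-0.134, 0.716, -0.686]]
g [ 0.5146 -0.3067  0.0789] [-0.171  0.065  0.027]
scene 988.0 [ 0.0328 -0.      0.0187 -0.0003] 0.0 mid [ 0.5085 -0.2745  0.0795] axis [-0.188  0.982  0.019]
top 1316.0 [ 0.0326 -0.     -0.026  -0.0001] 0.4 mid [ 0.5085 -0.2747  0.078 ] axis [-0.188  0.982 -0.026]
```

Request:
play_rows:
  motion:
    - {"offset":[0,0,0],"turn":[0,0,0],"grip":64}
    - {"offset":[0,0,0],"turn":[0,0,0],"grip":70}
    - {"offset":[0,0,0],"turn":[0,0,0],"grip":80}
    - {"offset":[0,0,0],"turn":[0,0,0],"grip":91}
    - {"offset":[0,0,0],"turn":[0,0,0],"grip":91}
    - {"offset":[0,0,-10],"turn":[0,0,0],"grip":91}
    - {"offset":[0,0,-25],"turn":[0,0,0],"grip":91}
    - {"offset":[0,0,-35],"turn":[0,0,0],"grip":91}
    - {"offset":[0,0,-35],"turn":[0,0,0],"grip":91}
    - {"offset":[0,0,-35],"turn":[0,0,0],"grip":91}
    - {"offset":[0,0,-20],"turn":[0,0,0],"grip":91}
    - {"offset":[0,0,0],"turn":[0,0,0],"grip":91}
  newtons: 25

```text
time_s: 42.8
ee_pos: [0.5339, -0.4103, 0.1762]
tcp_rot: [-0.301, 0.585, 0.709, 0.254]
force: [-0.9, 0.5, -1.2]
gripper_width: 0.999
gripper_force: 0.0
```

```bash
python3 - <<'E'
from cradle import *
p,R=state();B=[];C=[];IM={}
for c in("scene","top","wrist"):
    im=ctrl.snapshot(c);IM[c]=im;k=cal(c);m=nm(c,"can_blue")
    if m is not None:
        B.append((k,m));print(c,"blue",m.sum(),fit([(k,m)],lambda p:lying([p[0],p[1],.076,p[2]]),[.508,-.275,1.76],[.01,.01,.05])[:2])
    r=ctrl.masks_of(c,"cradle")
    if r:
        mm=np.maximum(best(r,k)["pixels"].astype(float),m if m is not None else 0);C.append((k,mm))
        f=lambda p:cr(p)+lying([p[0]+p[3]*np.cos(p[2]),p[1]+p[3]*np.sin(p[2]),.076,p[2]])
        print(c,"cradle+can (last: can off-centre)",best(r,k)["p"],mm.sum(),fit([(k,mm)],f,[.508,-.275,1.76,0],[.01,.01,.05,.01])[:2])
    o=nm(c,"can_orange")
    if o is not None: print(c,"orange",fit([(k,o)],lambda p:standing([*p,.072]),[.6095,-.0115],[.01,.01])[:2])
print("blue",fit(B[:2],lying,[.508,-.275,.076,1.76],[.01,.01,.01,.05])[:2])
b=cv2.resize(IM["top"][120:250,290:460],(512,392))[:330];a=cv2.resize(IM["scene"][150:270,80:280],(512,307))[:270]
cv2.imwrite("pics/f1.png",np.vstack([a,b])[:,:,::-1])
E
```

```text
t 42.8 p [ 0.5339 -0.4103  0.1762] q [-0.86  0.9   0.85  0.43  2.08 -0.97] F [-0.9  0.5 -1.2] w 91.1 gf 0.0
 axes x,y,z [[-0.134, 0.676, 0.724], [0.982, 0.187, 0.007], [-0.131, 0.712, -0.69]]
scene blue 1293.0 (array([ 0.50681845, -0.27493392,  1.80183954]), np.float64(106.0156862745098))
scene cradle+can (last: can off-centre) 0.88 2028.0 (array([ 0.42355209, -0.28990363,  1.94306256,  0.01184176]), np.float64(1874.5607843137254))
scene orange (array([ 0.6090942 , -0.00983974]), np.float64(106.55294117647057))
top blue 1336.0 (array([ 0.50963794, -0.27636005,  1.76253779]), np.float64(102.76470588235294))
top cradle+can (last: can off-centre) 0.61 2059.0 (array([ 0.50979085, -0.27774576,  1.74539758,  0.00209528]), np.float64(296.35686274509806))
top orange (array([ 0.61119167, -0.01074973]), np.float64(94.84313725490196))
wrist blue 6212.0 (array([ 0.50908297, -0.27383538,  1.76395043]), np.float64(242.40392156862742))
wrist cradle+can (last: can off-centre) 0.76 8650.0 (array([ 0.50701952, -0.25885868,  1.76086745, -0.01808434]), np.float64(359.61176470588236))
wrist orange (array([ 0.61113357, -0.00668878]), np.float64(90.16078431372549))
blue (array([ 0.50913965, -0.27523419,  0.07699822,  1.77235917]), np.float64(226.7921568627451))
```

View pics/f1.png

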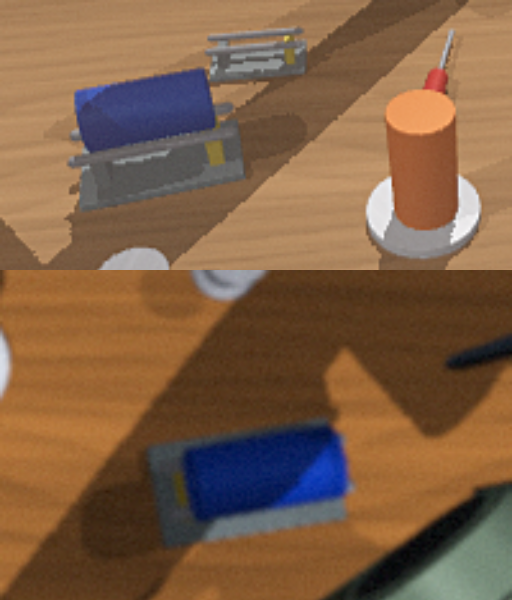

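The blue can lies on both rails with its mouth to the yellow end (scene crop 150,110; top 265,475), about 2 mm or less off centre. The orange can stands upright and fully down on the base (425,160). The gripper is clear of everything, so I hand in.

```bash
python3 -c "
from workcell import ctrl
print(ctrl.job_done())"
```

```text
the job is handed in; nothing more can be done
None
```

The swap is done and handed in after about 43 s: the orange can stands fully down over the post, and the blue can lies in the larger cradle on both rails, within about 2 mm of centre by camera, its mouth to the yellow end.

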